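# Pack the gauge case and shut its lid

## Task

Pack the open grey gauge case: move the stepped setting block, which is too tall for the raised shelf it stands on, down into the deep end of the case, and lay the snap gauge and the flange ring side by side flat on the shelf, all the same way up as they are now. When nothing stands above the rim, swing the lid fully shut and let go. Leave the locating pin, V-block, dish and spanner where they are.

Things in the scene. Friction and masses are not known exactly. Their poses are not given: they have to be found in the camera images.
- gauge_case: Grey open metal case, fixed to the table, 132 (x) x 244 (y) x 52 mm high, walls and floor 4 mm; inside 124 x 236 mm. Origin: centre of its underside; z up, x from the front wall to the hinged rear wall. A raised shelf fills one end along y, the rest is the deep end (76 mm wide in y, 48 mm below the rim, centred at y = +80 or -80 mm); which end is which varies. The lid stands open at the rear.
- shelf_insert: The raised shelf: black block fixed in the case, 123 (x) x 156 (y) x 28 mm. Origin: centre of its underside, on the case's floor, axes as the case's. Its top lies 20 mm below the rim. It touches one end wall, so its origin is at y = -40 or +40 mm in the case frame; a 4 mm steel plate of the same height faces its inner side, beyond which is the deep end.
- lid (a joint): Lid angle, rad: 0 fully shut, 1.57 upright, at most 1.9; starts 1.70 to 1.85. Hinge along the case's y at the rear rim. It is stiff: the lid stays where it is left and takes 1 to 5 N at its front edge to move. Lid 134 x 244 mm, 6 mm thick, 0.25 kg, with a steel lip 60 mm wide that sticks out 8 mm at the middle of its front edge; when shut its upper face is 7 to 9 mm above the rim.
- lid_hinge (a point): Point on the hinge line at its middle: in the case frame x = +66, y = 0, z = 52 mm. Turns with the lid.
- lid_front_edge (a point): Middle of the lid's front edge, 132 mm from the hinge line, in the mid-thickness of the lid (when shut: above the middle of the case's front wall).
- step_block: Bare steel setting block, 90 (x) x 30 (y) mm, its top a stair of six 15 mm steps from 40 mm high at -x to 25 mm high at +x; 0.3 to 0.6 kg. Origin: centre of its underside. Starts standing on the raised shelf, its top end 20 mm above the case's rim, long side about along the case's x.
- gauge: Snap gauge: flat steel plate 36 (x) x 110 (y) x 8 mm, a slot in each end; about 0.14 kg. Origin: centre of its underside. Lies flat on the table to the left or right of the case; its long axis is y.
- flange: Turned steel flange ring, 60 mm across and 10 mm thick, with a 34 mm boss to 14 mm height on top; about 0.09 kg. Origin: centre of its underside. Lies flat, boss up, on the table on the other side of the case.
- pin: Bystander: round-nosed steel locating pin, 21 mm across, 42 mm tall, standing 55 mm from the flange's centre on the flange's -x side (in the way of a finger there). Origin: centre of its underside.
- v_block: Bystander: V-block 45 x 48 x 36 mm, behind on the left. Origin: centre of its underside.
- dish: Bystander: round steel dish of nuts, 95 mm across, 28 mm high, behind on the left. Origin: centre of its underside.
- spanner: Bystander: spanner 28 (x) x 192 (y) x 10 mm, lying behind on the right. Origin: centre of its underside.
Not all that is in view belongs to the job. Several things have the shape of the flange; the one meant has the colours described above.

How it is judged:
By the outcome, as a careful person would: the job done as asked, in the order asked, and still so for the second after the job is handed in, with the robot touching nothing.
It also fails if it takes over 72 s, if anything falls off the work surface, if the arm or the gripper's body presses on something with over 40 N, if the wrist force passes 120 N, or if a joint passes its speed limit or range.

## Robot

A 6-joint arm with a two-finger parallel gripper is mounted at the origin on a cart in front of the work surface, level with it; the furniture and walls round the work are solid. World frame = base frame: x ahead of the robot, y to its left, z up, the work surface at z = 0. Lengths are in m, angles in rad, forces in N, time in s.
With the tool pointing down it reaches from about 0.35 to 0.975 m from the base axis. Payload 4.9 kg.
Tool frame: the origin (TCP) lies midway between the tips of the shut fingers; the grasp point (between the pads) lies 19 mm behind it; z points along the fingers, y is the direction in which the jaws open and shut (so a half turn about z gives the same grasp; the last joint's range is limited). The gripper opens to 85 mm and grips with 20 to 120 N. Pads are 22 mm wide; open, the fingers measure 114 mm over their backs; the gripper's body (76 mm by 85 mm) begins 54 mm behind the grasp point. The pads swing forward as they close: fully open they stand 13 mm farther back than shut.
Start: joints at [-0.119, 0.053, 1.613, -0, 1.476, -0.119], TCP at [0.625, 0, 0.231] pointing down, gripper open.
Joint ranges: [-3.01, 3.01], [-1.01, 2.22], [0.06, 2.58], [-1.02, 4.17], [0.09, 2.62], [-3.14, 3.14]. Speed limits (rad/s): [2.57, 2.57, 3.14, 3.14, 3.14, 3.14].

## Interface

Orientations are given as a unit quaternion [w, x, y, z].
In Python, from plant import manip gives the robot as it stands. The module is installed in compiled form; this text tells all that it offers.
- The arm moves only by the tool move_arm, never from a script. Its argument "rows" is a list of rows, each an object of numbers: "tx", "ty", "tz": the shift along the tool's x, y, z in m; "ax", "ay", "az": the turn, a rotation vector about the tool's x, y, z in degrees; "jaw": the closure in counts, from 0 (fully open) to 255 (shut). In form: [{"tx": .., "ty": .., "tz": .., "ax": .., "ay": .., "az": .., "jaw": ..}, ...]. A call has 1 to 12 rows; each row shifts and turns the pose as measured when the row begins, along the tool's axes as they then stand; what a row does not reach is not made up. A row lasts 1/10 s, in which the tool goes at most 50 mm and 8.59 degrees, less where a joint would pass 70% of its speed; a pose out of reach is approached as far as the arm can. A call with a gripper value outside its range is refused whole. The fingers move at their own pace and stop on an object; the grip force is fixed at half the most. Time passes only in rows, so rows that do not move let the fingers close. It gives the time, the measured TCP pose, the force and the opening at its end, in the units of the state.
- manip.state(): the state, without advancing time (a new reading comes with each control period).
- manip.grab_frame(name): name is "scene" or "side" or "wrist"; returns a dict with "color" (384x512x3 uint8, red, green, blue), "intrinsics" (3x3 intrinsics, pixels), "dist_coeffs" ([k1, k2, p1, p2, k3] as OpenCV has them; the pictures are not rectified), "R" (3x3) and "t" (3): a world point X has camera coordinates R X + t. Camera axes: x right, y down, z forward; pixel columns grow to the right and rows downward; lengths in m; the calibration is good to about 2 mm. A picture is of the moment at which its call begins. There is no depth.
- manip.job_done(): hands the job in, once; it reports no verdict.
The state is a dict: "time": time; "joint_pos": joint angles; "joint_vel": joint speeds; "joint_efforts": joint torques, N m; "tool_pos": TCP position; "tool_rot": TCP orientation; "contact_force": force on the tool from outside, world axes, zero at the start; "ft_torque": the same for the moment, N m; "gripper_width": opening from 0.0 (shut) to 1.0 (fully open).
Only numpy, scipy, OpenCV 4.12 (cv2) and the standard library are available. Lean on these libraries where they do the work, as an engineer would, in place of code of your own. Each camera call takes 0.05 s, during which the arm holds its last target.

## Working session

There is one attempt and no reset: what is moved stays moved. The work goes in short steps, Python scripts to look and compute and a tool call to move; the robot and the scene stay as the last step left them, time stands still between calls to the robot, and variables do not carry over. Pictures are saved under pics/ and viewed, and the job is handed in when it is done.

Besides the shell and the picture viewer there is one more tool, called after ">>>" as a command line: name --argument value ..., lists and objects as JSON in quotes. move_arm: Moves the arm, as the interface text tells. Its arguments: {"type":"object","properties":{"rows":{"type":"array"}},"required":["rows"]}

```bash
mkdir -p pics
cat > h.py <<'E'
import numpy as np, cv2
from plant import manip
def grab(n,tag):
    f=manip.grab_frame(n); cv2.imwrite(f'pics/{tag}.png',f['color'][:,:,::-1]); np.savez(f'pics/{tag}.npz',**{k:np.array(v) for k,v in f.items()}); return f
def load(tag): return dict(np.load(f'pics/{tag}.npz'))
def ray(f,uv):
    p=cv2.undistortPoints(np.array([[uv]],float),f['intrinsics'],f['dist_coeffs'])[0,0]
    R=f['R'];d=R.T@np.array([p[0],p[1],1]);return -R.T@f['t'],d/np.linalg.norm(d)
def onz(f,uv,z):
    o,d=ray(f,uv);return o+d*(z-o[2])/d[2]
def tri(fs,uvs):
    A=0;b=0
    for f,u in zip(fs,uvs):
        o,d=ray(f,u);M=np.eye(3)-np.outer(d,d);A=A+M;b=b+M@o
    X=np.linalg.solve(A,b)
    return X,[np.linalg.norm((np.eye(3)-np.outer(ray(f,u)[1],ray(f,u)[1]))@(X-ray(f,u)[0])) for f,u in zip(fs,uvs)]
def proj(f,X):
    return cv2.projectPoints(np.atleast_2d(np.array(X,float)),cv2.Rodrigues(f['R'])[0],f['t'],f['intrinsics'],f['dist_coeffs'])[0][:,0]
def big(tag,box=None,s=None):
    im=cv2.imread(f'pics/{tag}.png')
    if box: u0,v0,u1,v1=box; im=im[v0:v1,u0:u1]
    s=s or min(800/im.shape[1],600/im.shape[0]); im=cv2.resize(im,None,fx=s,fy=s,interpolation=cv2.INTER_CUBIC)
    cv2.imwrite(f'pics/{tag}_b{"" if not box else "_".join(map(str,box))}.png',im)
E
python3 - <<'E'
from h import *
for n in ['scene','side','wrist']:
    f=grab(n,n+'0'); big(n+'0'); print(n,f['intrinsics'][0,0],-f['R'].T@f['t'])
s=manip.state();print(s)
E
```

```text
scene 427.21027364681987 [-0.13711413 -0.68935781  0.50205816]
side 478.9495742079195 [-0.14621512 -0.99081653  1.03587577]
wrist 309.6809182238605 [0.62418688 0.08266961 0.37251167]
{'time': 0.15, 'joint_pos': array([-1.19004995e-01,  5.32250846e-02,  1.61398479e+00, -2.18202627e-05,
        1.47601243e+00, -1.18936267e-01]), 'joint_vel': array([ 0.00083254, -0.00255194, -0.00445083, -0.00056322, -0.00103797,
       -0.0006079 ]), 'joint_efforts': array([ 5.10442842e-04, -3.94241810e+01, -3.70721948e+01, -1.15854355e-04,
        4.61802789e-03,  5.00508997e-05]), 'tool_pos': array([6.24506924e-01, 5.01365075e-05, 2.30329419e-01]), 'tool_rot': array([-6.33767907e-04,  7.07130109e-01,  7.07082983e-01, -5.12247008e-04]), 'contact_force': array([ 0.29313979,  0.5786737 , -0.66260407]), 'ft_torque': array([-0.024951  , -0.02222338,  0.02329954]), 'gripper_width': 0.9971568178819085}
```

View pics/scene0_b.png

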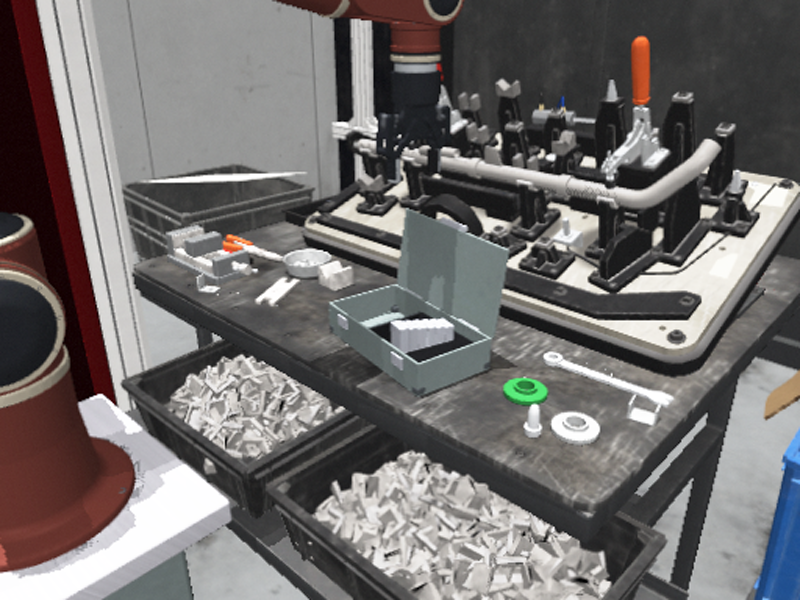

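View pics/side0_b.png

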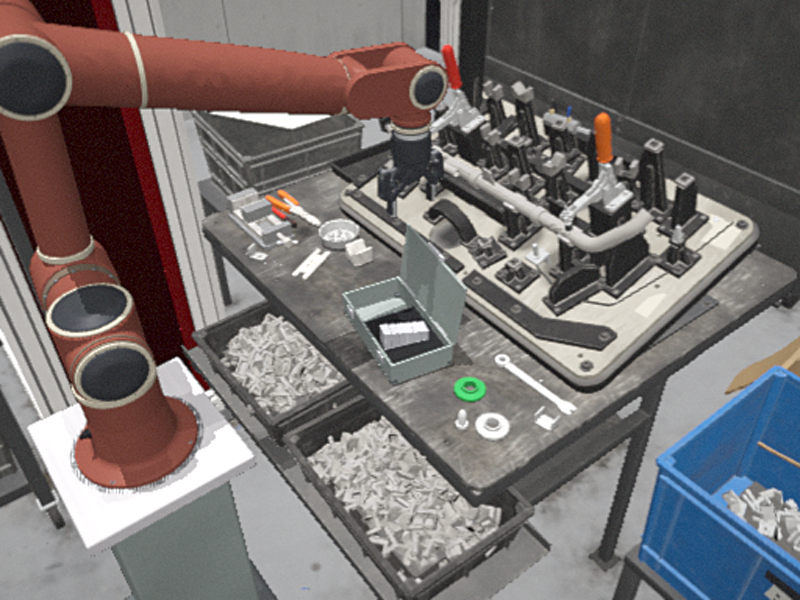

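View pics/wrist0_b.png

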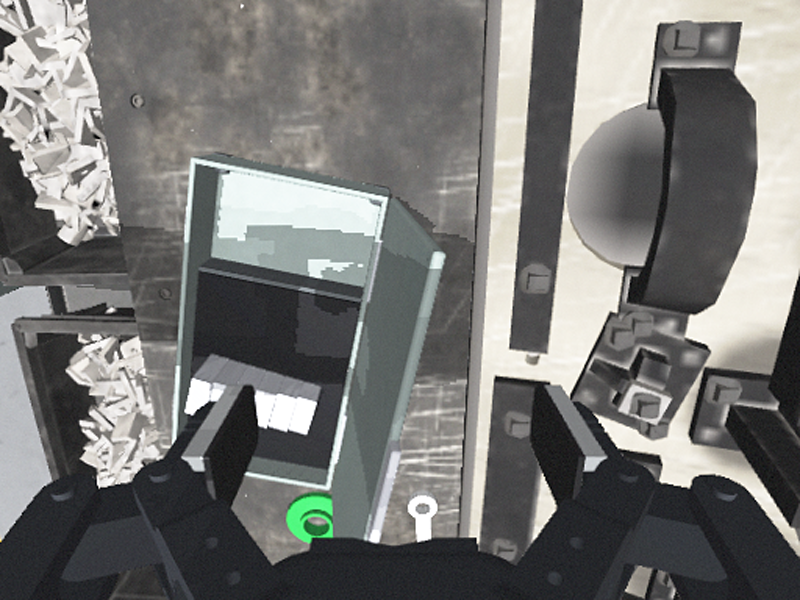

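The scene picture (800 px wide) shows two ring shapes: a green ring at (525,390) and a bare steel one at (575,428), with the pin at (533,425). The gauge is at (277,291). The deep end is the case's left end (+y), and the stepped block stands on the shelf at the right end.

```bash
python3 - <<'E'
from h import *
big('scene0',(200,170,340,260)); big('scene0',(305,215,445,300)); big('side0',(190,120,320,250));big('side0',(270,210,380,290)); big('wrist0',(100,90,300,320))
E
ls pics
```

```text
scene0.npz
scene0.png
scene0_b.png
scene0_b200_170_340_260.png
scene0_b305_215_445_300.png
side0.npz
side0.png
side0_b.png
side0_b190_120_320_250.png
side0_b270_210_380_290.png
wrist0.npz
wrist0.png
wrist0_b.png
wrist0_b100_90_300_320.png
```

View pics/scene0_b200_170_340_260.png

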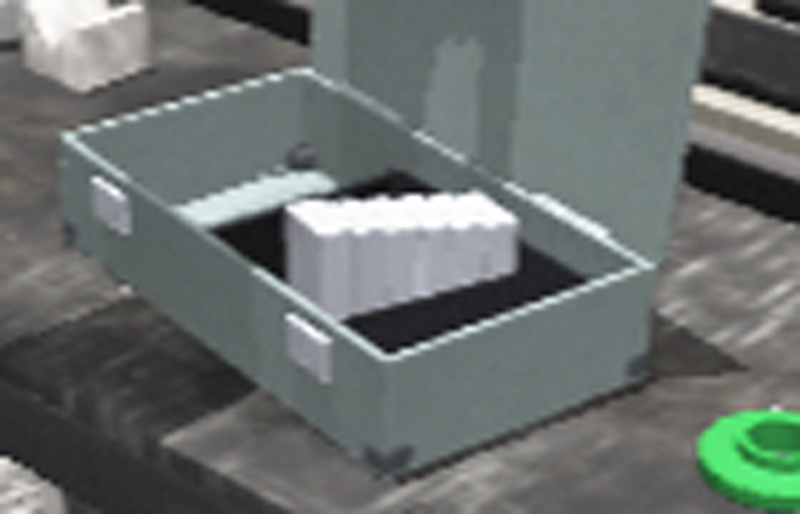

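View pics/scene0_b305_215_445_300.png

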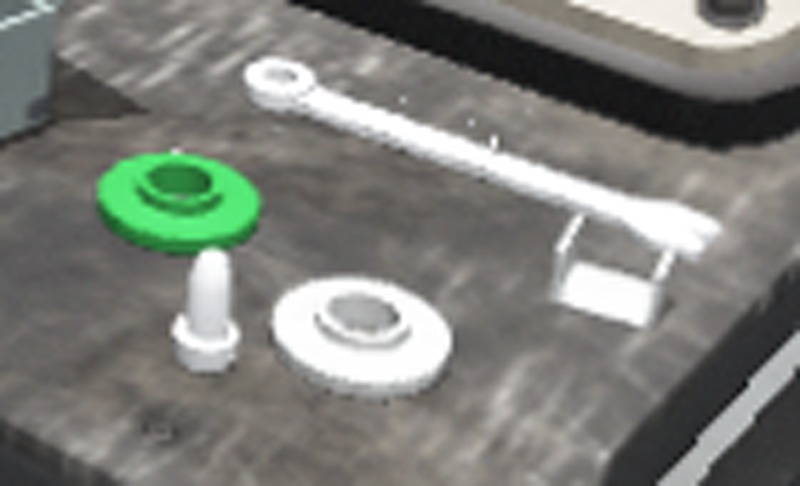

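View pics/side0_b190_120_320_250.png

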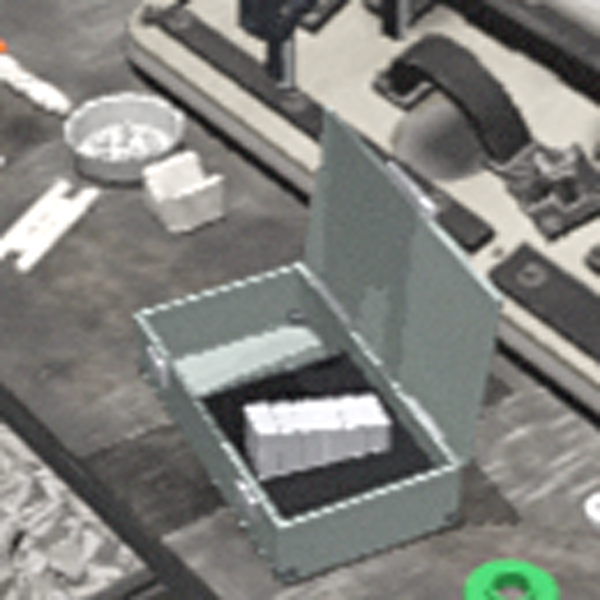

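View pics/side0_b270_210_380_290.png

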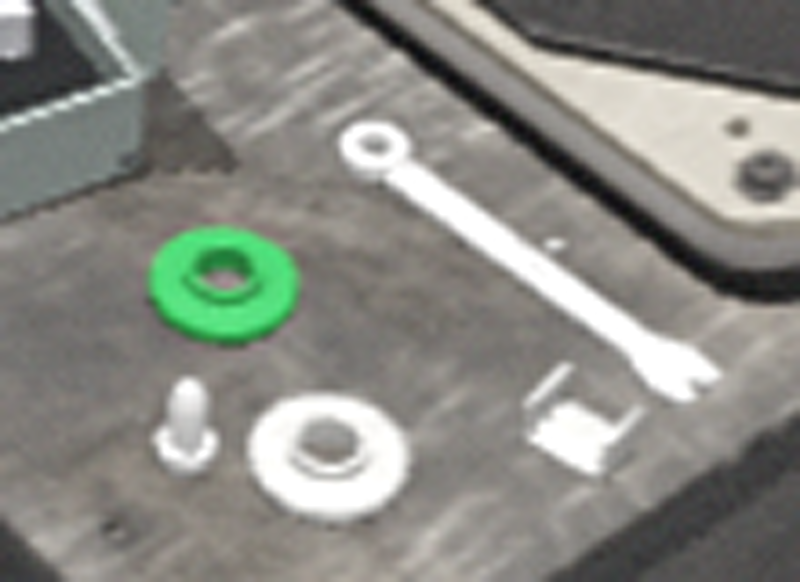

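View pics/wrist0_b100_90_300_320.png

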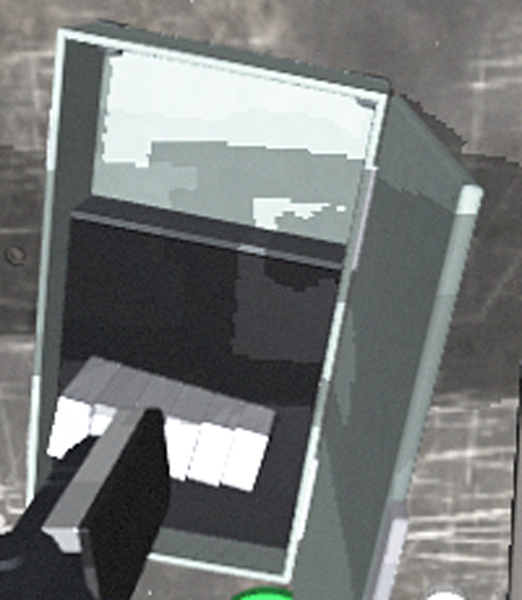

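The thing to grasp is the bare steel ring at (575,428), not the green one. The close crop shows the pin directly on its -x side, which fits the description. Next I crop the gauge.

Run:
```python
from h import *
big('scene0',(80,140,240,210)); big('side0',(145,115,245,190))
```

```text
(no output)
```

View pics/scene0_b80_140_240_210.png

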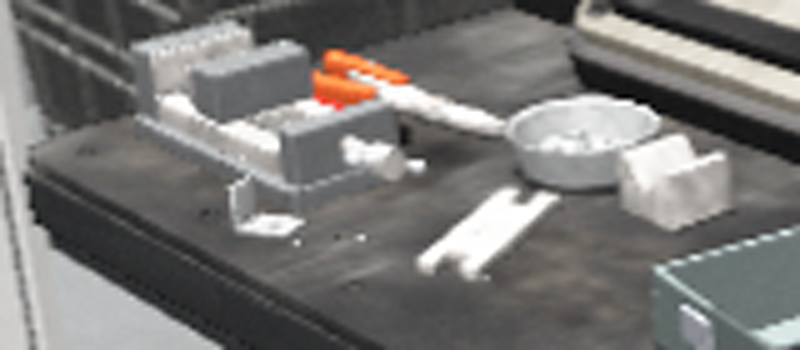

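View pics/side0_b145_115_245_190.png

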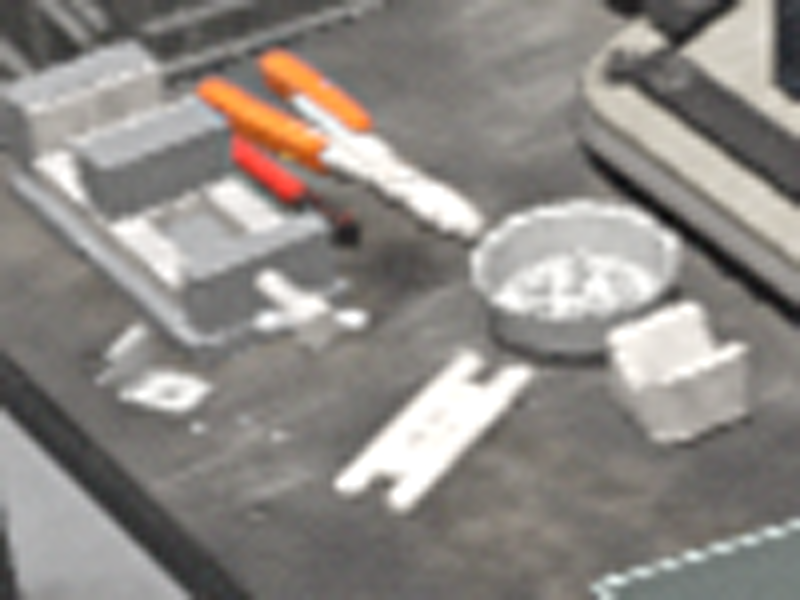

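```bash
cat > fit.py <<'E'
from h import *
from scipy.optimize import least_squares
def fit(obs,x0):
    # obs: list of (frame, [(uv),(local xyz)]) ; pose x,y,z,yaw
    def res(p):
        c,s=np.cos(p[3]),np.sin(p[3]);R=np.array([[c,-s,0],[s,c,0],[0,0,1]]);r=[]
        for f,L in obs:
            uv=np.array([a for a,b in L],float);X=np.array([b for a,b in L],float)@R.T+p[:3]
            r.append((proj(f,X)-uv).ravel())
        return np.concatenate(r)
    q=least_squares(res,x0,loss='soft_l1',x_scale=[.01,.01,.01,.1]);return q.x,res(q.x)
def sc(L,box,s): return [((u/s+box[0],v/s+box[1]),np.array(X)/1000) for (u,v),X in L]
E
python3 - <<'E'
from fit import *
S,D,W=load('scene0'),load('side0'),load('wrist0')
a,b,h=66,122,52
FL,FR,RR,RL=(-a,b,h),(-a,-b,h),(a,-b,h),(a,b,h)
o=[(S,sc([((65,135),FL),((388,357),FR),((652,265),RR),((305,70),RL)],(200,170),800/140)),
(D,sc([((137,317),FL),((278,520),FR),((458,465),RR),((302,265),RL)],(190,120),600/130)),
(W,sc([((60,32),FL),((388,90),RL),((287,578),RR)],(100,90),2.609))]
p,r=fit(o,[.6,0,0,0]);print('case',p.round(4),r.round(1))
np.save('case.npy',p)
A,B,C,E,F,G=(-45,15,40),(-45,-15,40),(45,-15,25),(45,15,25),(45,-15,0),(-45,-15,0)
o=[(S,sc([((285,205),A),((328,235),B),((518,232),C),((480,192),E),((518,275),F),((335,322),G)],(200,170),800/140)),
(D,sc([((243,403),A),((258,432),B),((390,420),C),((380,395),E),((390,450),F),((258,478),G)],(190,120),600/130))]
p,r=fit(o,[.6,0,.03,0]);print('block',p.round(4),r.round(1))
NL,NR,FLg,FRg=(-18,-55,8),(-18,55,8),(18,-55,8),(18,55,8)
Sg=[(418,262),(480,278),(505,190),(557,198)];Dg=[(335,488),(400,508),(468,352),(530,370)]
for u,v in zip(Sg,Dg):
    u=(80+u[0]/5,140+u[1]/5);v=(145+v[0]/8,115+v[1]/8)
    print('gauge',tri([S,D],[u,v]),onz(S,u,.008),onz(D,v,.008))
# ring: boss-top hole centre, flange, pin
for n,u,v in [('boss',(362,316),(329,440)),('outl',(273,325),(250,450)),('outr',(452,335),(409,455)),('pintop',(210,250),(187,378)),('green',(179,184),(224,268))]:
    u=(305+u[0]*140/800,215+u[1]*140/800);v=(270+v[0]*110/800,210+v[1]*110/800)
    X,e=tri([S,D],[u,v]);print(n,X.round(4),np.round(e,4),onz(S,u,.012).round(4),onz(D,v,.012).round(4))
E
```

```text
case [ 0.5325 -0.0661 -0.0027 -0.2002] [-1.6  0.3 -0.4  1.3  0.4  0.2 -0.6 -0.4 -1.5 -0.4 -0.2  2.1  0.2  0.4
 -1.1 -0.2 -0.2 -1.8  0.7  1.1  2.4  1.4]
block [ 0.5267 -0.1085  0.0263 -0.3465] [ 0.6 -0.1 -0.9  0.   0.3 -1.8  0.4  0.1 -0.   0.1 -2.1  0.5  0.9  0.3
  0.5  0.2 -0.2  0.3 -1.1 -0.3 -0.3 -0.2  0.8 -0.1]
gauge (array([0.47170059, 0.24096652, 0.00556827]), [np.float64(0.00044061716779061596), np.float64(0.00044061716779076617)]) [0.4686018  0.23697273 0.008     ] [0.47045449 0.2375983  0.008     ]
gauge (array([ 0.49355467,  0.21852689, -0.00369693]), [np.float64(0.0021856467666246282), np.float64(0.0021856467666245324)]) [0.47937259 0.19470053 0.008     ] [0.4854401 0.2072835 0.008    ]
gauge (array([ 0.5794448 ,  0.30215699, -0.00176219]), [np.float64(0.001152171181398956), np.float64(0.0011521711813987068)]) [0.56538449 0.28448311 0.008     ] [0.57308926 0.28873431 0.008     ]
gauge (array([ 0.5960683 ,  0.2737942 , -0.00384287]), [np.float64(0.0004881862685635362), np.float64(0.0004881862685635131)]) [0.57885754 0.25190647 0.008     ] [0.58779256 0.25884555 0.008     ]
boss [ 0.5279 -0.3663  0.0067] [0.0003 0.0003] [ 0.5206 -0.37    0.012 ] [ 0.5245 -0.3691  0.012 ]
outl [ 0.5004 -0.3492  0.0073] [0.0018 0.0018] [ 0.4953 -0.3503  0.012 ] [ 0.4971 -0.3542  0.012 ]
outr [ 0.5527 -0.3873 -0.0025] [0.002 0.002] [ 0.5315 -0.3983  0.012 ] [ 0.5435 -0.3935  0.012 ]
pintop [ 0.4868 -0.3279  0.0367] [0.0003 0.0003] [ 0.5197 -0.3091  0.012 ] [ 0.5025 -0.3111  0.012 ]
green [ 0.5579 -0.271   0.0061] [0.0001 0.0001] [ 0.5495 -0.2761  0.012 ] [ 0.5539 -0.275   0.012 ]
```

```bash
cat > plan.py <<'E'
from h import *
from scipy.spatial.transform import Rotation as Rn
import json,sys
def cur():
    s=manip.state();q=s['tool_rot'];return s,s['tool_pos'],Rn.from_quat([q[1],q[2],q[3],q[0]])
def down(a):
    "tool pointing down, jaw(y) axis at world angle a rad"
    y=np.array([np.cos(a),np.sin(a),0]);z=np.array([0,0,-1.]);x=np.cross(y,z);return Rn.from_matrix(np.c_[x,y,z])
def plan(P,R,n,jaw,p0=None,R0=None):
    s,p,r=cur()
    if p0 is not None: p,r=np.array(p0),R0
    rv=(r.inv()*R).as_rotvec(); d=np.array(P)-p; rows=[]
    for i in range(n):
        k=n-i; 
        t=r.inv().apply((np.array(P)-p)/k); w=np.degrees((r.inv()*R).as_rotvec()/k)
        t=t.round(3 if i<n-1 else 4); w=w.round(1); rows.append((*t,*w))
        p=p+r.apply(t); r=r*Rn.from_rotvec(np.radians(w))
    for q in rows: print(json.dumps(dict(zip(['tx','ty','tz','ax','ay','az'],[float(v)+0. for v in q]),jaw=jaw)))
    return p,r
def st():
    s,p,r=cur();print('t',round(s['time'],2),'p',p.round(4),'jawdir',np.degrees(np.arctan2(*r.as_matrix()[[1,0],1])).round(1),'z',r.as_matrix()[:,2].round(3),'F',s['contact_force'].round(1),'w',round(float(s['gripper_width']),3),'q',s['joint_pos'].round(2))
E
python3 -c "
from plan import *
plan([.48,-.09,.20],down(1.224),9,0)"
```

```text
{"tx": -0.01, "ty": -0.016, "tz": 0.003, "ax": 0.0, "ay": 0.0, "az": -7.8, "jaw": 0}
{"tx": -0.008, "ty": -0.017, "tz": 0.003, "ax": 0.0, "ay": 0.0, "az": -7.8, "jaw": 0}
{"tx": -0.005, "ty": -0.018, "tz": 0.004, "ax": 0.0, "ay": 0.0, "az": -7.8, "jaw": 0}
{"tx": -0.003, "ty": -0.019, "tz": 0.003, "ax": 0.0, "ay": 0.0, "az": -7.8, "jaw": 0}
{"tx": 0.0, "ty": -0.019, "tz": 0.004, "ax": 0.0, "ay": 0.0, "az": -7.8, "jaw": 0}
{"tx": 0.002, "ty": -0.019, "tz": 0.003, "ax": 0.0, "ay": 0.0, "az": -7.8, "jaw": 0}
{"tx": 0.005, "ty": -0.018, "tz": 0.004, "ax": 0.0, "ay": 0.0, "az": -7.8, "jaw": 0}
{"tx": 0.007, "ty": -0.017, "tz": 0.003, "ax": 0.0, "ay": 0.0, "az": -7.8, "jaw": 0}
{"tx": 0.0101, "ty": -0.0167, "tz": 0.0035, "ax": 0.0, "ay": -0.1, "az": -7.7, "jaw": 0}
```

>>> move_arm --rows '[{"tx": -0.01,"ty": -0.016,"tz": 0.003,"ax": 0,"ay": 0,"az": -7.8,"jaw": 0},{"tx": -0.008,"ty": -0.017,"tz": 0.003,"ax": 0,"ay": 0,"az": -7.8,"jaw": 0},{"tx": -0.005,"ty": -0.018,"tz": 0.004,"ax": 0,"ay": 0,"az": -7.8,"jaw": 0},{"tx": -0.003,"ty": -0.019,"tz": 0.003,"ax": 0,"ay": 0,"az": -7.8,"jaw": 0},{"tx": 0,"ty": -0.019,"tz": 0.004,"ax": 0,"ay": 0,"az": -7.8,"jaw": 0},{"tx": 0.002,"ty": -0.019,"tz": 0.003,"ax": 0,"ay": 0,"az": -7.8,"jaw": 0},{"tx": 0.005,"ty": -0.018,"tz": 0.004,"ax": 0,"ay": 0,"az": -7.8,"jaw": 0},{"tx": 0.007,"ty": -0.017,"tz": 0.003,"ax": 0,"ay": 0,"az": -7.8,"jaw": 0},{"tx": 0.01,"ty": -0.017,"tz": 0.004,"ax": 0,"ay": 0,"az": -7.8,"jaw": 0}]'

```text
time: 1.05
tool_pos: [0.4761, -0.0949, 0.195]
tool_rot: [-0.003, 0.146, 0.989, 0.0]
contact_force: [-0.4, -0.0, -0.4]
gripper_width: 1.002
```

Run:
```python
from plan import *
grab('wrist','w1');big('w1');st()
```

```text
t 1.1 p [ 0.4738 -0.0959  0.1937] jawdir 73.4 z [-0.01   0.001 -1.   ] F [ 1.2  0.3 -0.9] w 1.004 q [-0.35 -0.26  1.97 -0.    1.45 -1.63]
```

View pics/w1_b.png

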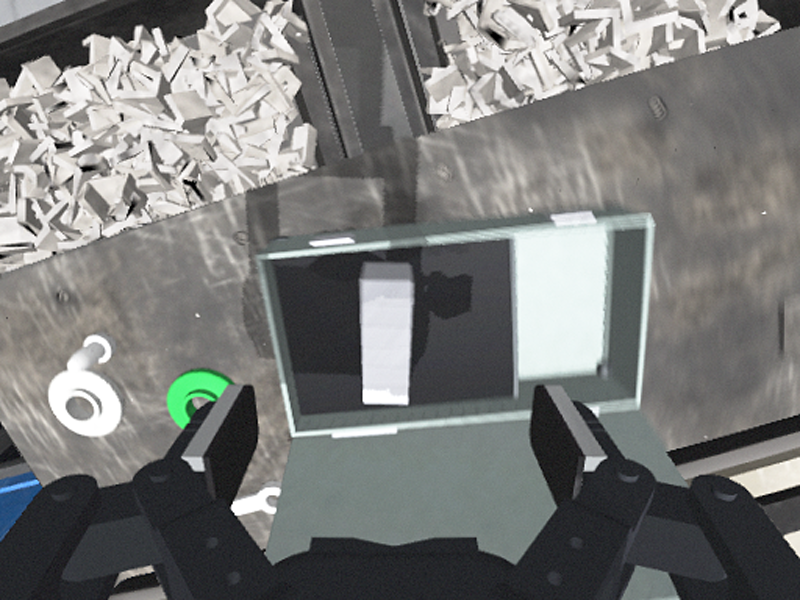

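The wrist picture shows the case in full (rim corners (262,256), (652,216), (640,407), (293,434)), the block at (387,335), and the deep end on the right. The steel ring (85,402) and the pin beside it are on the left.

Run:
```python
from plan import *
big('w1',(160,125,425,285));big('w1',(20,200,160,300))
```

```text
(no output)
```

View pics/w1_b160_125_425_285.png

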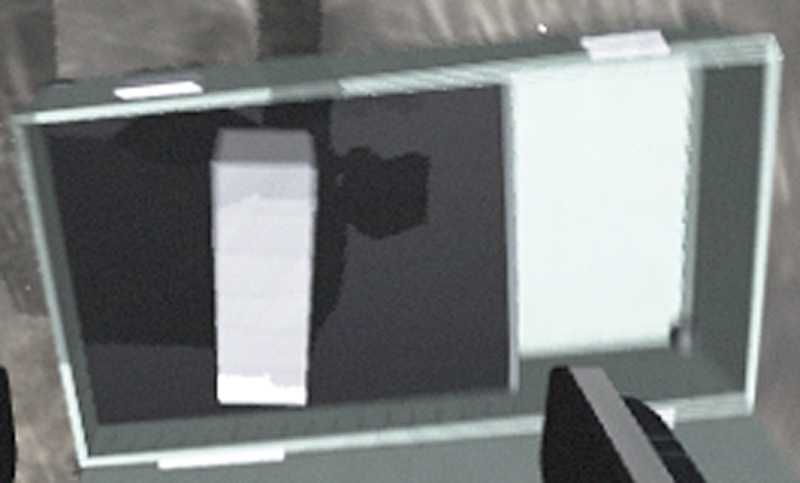

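View pics/w1_b20_200_160_300.png

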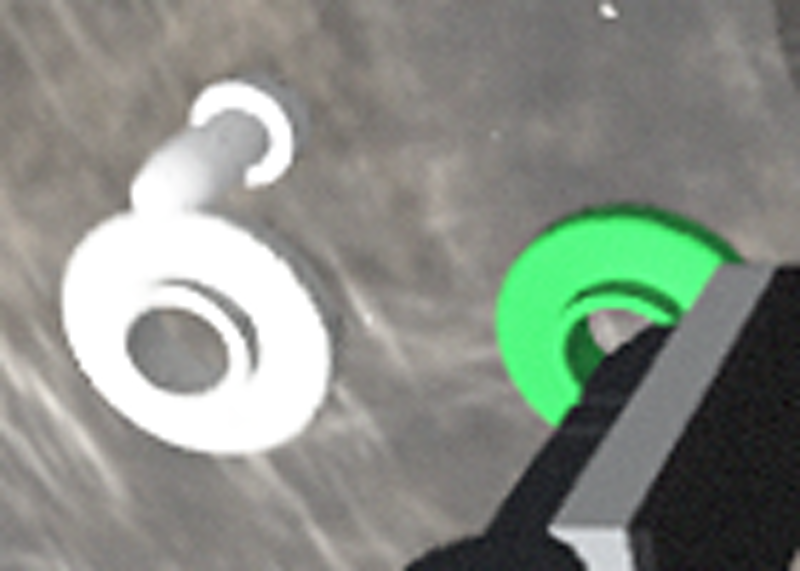

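```bash
cat > m1.py <<'E'
from fit import *
S,D,W,V=load('scene0'),load('side0'),load('wrist0'),load('w1')
a,b,h=66,122,52
FL,FR,RR,RL=(-a,b,h),(-a,-b,h),(a,-b,h),(a,b,h)
o=[(S,sc([((65,135),FL),((388,357),FR),((652,265),RR),((305,70),RL)],(200,170),800/140)),
(D,sc([((137,317),FL),((278,520),FR),((458,465),RR),((302,265),RL)],(190,120),600/130)),
(V,sc([((15,118),FR),((775,37),FL),((752,412),RL),((85,467),RR)],(160,125),3.019))]
for q in (o,o[2:]):
    p,r=fit(q,[.6,0,0,0]);print('case',p.round(4),r.round(1))
A,B,C,E,F,G=(-45,15,40),(-45,-15,40),(45,-15,25),(45,15,25),(45,-15,0),(-45,-15,0)
H=(-45,15,0)
o=[(S,sc([((285,205),A),((328,235),B),((518,232),C),((480,192),E),((518,275),F),((335,322),G)],(200,170),800/140)),
(D,sc([((243,403),A),((258,432),B),((390,420),C),((380,395),E),((390,450),F),((258,478),G)],(190,120),600/130)),
(V,sc([((316,165),A),((211,163),B),((219,403),C),((305,405),E),((218,130),G),((311,133),H)],(160,125),3.019))]
for q in (o,o[2:]):
  p,r=fit(q,[.6,0,.03,0]);print('block',p.round(4),r.round(1))
v=(20+180/5.714,200+348/5.714)
for z in (.012,.014):print('boss',onz(V,v,z))
u=(305+362*.175,215+316*.175);w=(270+329*.1375,210+440*.1375)
print(tri([S,D,V],[u,w,v]))
print('outer',onz(V,(20+196/5.714,200+332/5.714),.006))
E
python3 m1.py
```

```text
case [ 0.5324 -0.0656 -0.0035 -0.1963] [-1.9  0.6 -0.4  1.6  0.2  0.3 -1.  -0.2 -1.7 -0.2 -0.2  2.3  0.1  0.4
 -1.4 -0.   0.   0.5  1.3  3.9 -0.2 -0.5 -0.9  0.6]
case [ 0.5311 -0.0653 -0.0045 -0.1869] [-0.3  0.1  0.4  1.2  0.1 -3.  -0.2 -0.1]
block [ 0.5189 -0.1125  0.0306 -0.3084] [-0.4  0.2 -1.5  0.3 -0.6 -2.2 -0.9 -0.2 -0.9 -0.1 -2.6  0.9 -0.4  1.4
 -0.5  1.2 -1.3  0.6 -2.6  0.1 -1.4  0.1 -0.2  1.  -0.9  1.4  0.7  1.5
 -0.5  0.2 -0.3 -0.1  0.9  0.9 -0.7  0.4]
block [ 0.5168 -0.1116  0.0344 -0.3054] [-0.6  0.2  0.5  0.4 -0.4  0.3  0.2 -0.1  0.8 -0.2 -0.4 -0.8]
boss [ 0.52257082 -0.36881977  0.012     ]
boss [ 0.52180444 -0.36699178  0.014     ]
(array([ 0.52330149, -0.36921934,  0.01131526]), [np.float64(0.0010558131165144566), np.float64(0.001390548798384718), np.float64(0.0005197186720249874)])
outer [ 0.52222323 -0.3686098   0.006     ]
```

```bash
python3 -c "
from plan import *
p,r=plan([.515,-.111,.11],down(1.265),4,0)
plan([.515,-.111,.038],down(1.265),4,0,p,r)"
```

```text
{"tx": -0.011, "ty": -0.001, "tz": 0.021, "ax": 0.0, "ay": -0.1, "az": 0.2, "jaw": 0}
{"tx": -0.011, "ty": 0.0, "tz": 0.021, "ax": 0.0, "ay": -0.2, "az": 0.3, "jaw": 0}
{"tx": -0.011, "ty": -0.001, "tz": 0.021, "ax": -0.1, "ay": -0.1, "az": 0.2, "jaw": 0}
{"tx": -0.0114, "ty": -0.0003, "tz": 0.0204, "ax": 0.0, "ay": -0.2, "az": 0.3, "jaw": 0}
{"tx": 0.0, "ty": 0.0, "tz": 0.018, "ax": 0.0, "ay": 0.0, "az": 0.0, "jaw": 0}
{"tx": 0.0, "ty": 0.0, "tz": 0.018, "ax": 0.0, "ay": 0.0, "az": 0.0, "jaw": 0}
{"tx": 0.0, "ty": 0.0, "tz": 0.018, "ax": 0.0, "ay": 0.0, "az": 0.0, "jaw": 0}
{"tx": 0.0001, "ty": 0.0, "tz": 0.018, "ax": 0.0, "ay": 0.0, "az": 0.0, "jaw": 0}
```

>>> move_arm --rows '[{"tx": -0.011,"ty": -0.001,"tz": 0.02,"ax": 0,"ay": -0.1,"az": 0.2,"jaw": 0},{"tx": -0.011,"ty": 0,"tz": 0.02,"ax": 0,"ay": -0.2,"az": 0.3,"jaw": 0},{"tx": -0.011,"ty": -0.001,"tz": 0.02,"ax": 0,"ay": -0.1,"az": 0.2,"jaw": 0},{"tx": -0.011,"ty": 0,"tz": 0.02,"ax": 0,"ay": -0.2,"az": 0.3,"jaw": 0},{"tx": 0,"ty": 0,"tz": 0,"ax": 0,"ay": 0,"az": 0,"jaw": 0},{"tx": 0,"ty": 0,"tz": 0,"ax": 0,"ay": 0,"az": 0,"jaw": 0}]'

```text
time: 1.7
tool_pos: [0.5159, -0.1113, 0.1113]
tool_rot: [0.001, 0.158, 0.987, -0.001]
contact_force: [0.0, -0.4, 0.8]
gripper_width: 0.997
```

Run:
```python
from plan import *
grab('wrist','w2');big('w2');st()
```

```text
t 1.75 p [ 0.5157 -0.1112  0.1112] jawdir 71.8 z [ 0.002 -0.002 -1.   ] F [-0.1  0.6  0.1] w 1.002 q [-0.35 -0.08  1.95 -0.    1.27 -1.61]
```

View pics/w2_b.png

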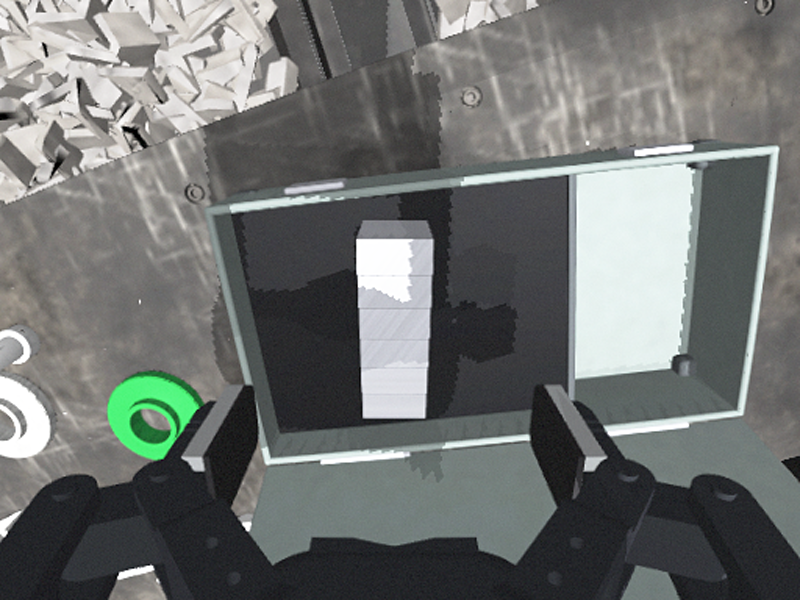

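The wrist picture shows the block (357–433, 222–418) lined up and centred between the fingers (midpoint 393). I refit from this view.

Run:
```python
from fit import *
V,U=load('w1'),load('w2')
A,B,C,E,F,G=(-45,15,40),(-45,-15,40),(45,-15,25),(45,15,25),(45,-15,0),(-45,-15,0)
H=(-45,15,0)
o=[(V,sc([((316,165),A),((211,163),B),((219,403),C),((305,405),E),((218,130),G),((311,133),H)],(160,125),3.019)),
(U,sc([((433,238),A),((356,238),B),((362,417),C),((426,418),E),((363,221),G),((426,221),H)],(0,0),1.5625))]
for q in (o,o[1:]):
  p,r=fit(q,[.52,-.11,.03,-.3]);print('block',p.round(4),r.round(1))
a,b,h=66,122,52
FL,FR,RR,RL=(-a,b,h),(-a,-b,h),(a,-b,h),(a,b,h)
o=[(U,sc([((208,210),FR),((778,147),FL),((742,412),RL),((266,464),RR)],(0,0),1.5625)),(V,sc([((15,118),FR),((775,37),FL),((752,412),RL),((85,467),RR)],(160,125),3.019))]
for q in (o,o[:1]):
  p,r=fit(q,[.52,-.11,.0,-.2]);print('case',p.round(4),r.round(1))
print(proj(U,[.5157,-.1112,.1112])*1.5625)
```

```text
block [ 0.5185 -0.1116  0.0309 -0.3161] [ 0.3  0.9  1.8  0.8 -0.2 -0.3  0.1 -0.4  1.9  0.3  0.3 -0.  -0.2  0.2
 -0.8  0.3  0.3  0.3 -0.3 -0.4 -1.1 -0.9  0.1 -1. ]
block [ 0.5189 -0.1116  0.0302 -0.3199] [ 0.3  0.7 -0.2  0.6  0.3  0.1 -0.4 -0.4 -0.5 -0.6  0.4 -0.6]
case [ 0.5323 -0.0649 -0.0036 -0.1999] [-1.  -0.1 -1.1 -1.1 -0.1  0.7  1.7  0.   0.8 -0.3  2.2  4.   0.1 -0.4
 -0.6  0.1]
case [ 0.5326 -0.0647 -0.0034 -0.2029] [-0.4 -0.4 -0.3 -0.3 -0.   1.4  1.7 -0.1]
[[392.51170826 388.93889008]]
```

>>> move_arm --rows '[{"tx": 0,"ty": 0,"tz": 0.02,"ax": 0,"ay": 0,"az": 0,"jaw": 0},{"tx": 0,"ty": 0,"tz": 0.02,"ax": 0,"ay": 0,"az": 0,"jaw": 0},{"tx": 0,"ty": 0,"tz": 0.02,"ax": 0,"ay": 0,"az": 0,"jaw": 0},{"tx": 0,"ty": 0,"tz": 0.011,"ax": 0,"ay": 0,"az": 0,"jaw": 0},{"tx": 0,"ty": 0,"tz": 0,"ax": 0,"ay": 0,"az": 0,"jaw": 0}]'

```text
time: 2.25
tool_pos: [0.5198, -0.1121, 0.0459]
tool_rot: [0.007, 0.159, 0.987, -0.002]
contact_force: [-0.2, 0.5, -0.2]
gripper_width: 0.996
```

>>> move_arm --rows '[{"jaw": 255},{"jaw": 255},{"jaw": 255},{"jaw": 255},{"jaw": 255},{"jaw": 255},{"jaw": 255}]'

```text
schema error: expected keys tx, ty, tz, ax, ay, az, jaw
```

Run:
```python
from plan import *
st();grab('wrist','w3');big('w3')
```

```text
t 2.25 p [ 0.5198 -0.1121  0.0459] jawdir 71.7 z [ 0.013 -0.006 -1.   ] F [-0.2  0.5 -0.2] w 0.996 q [-0.35  0.02  1.98 -0.    1.13 -1.6 ]
```

View pics/w3_b.png

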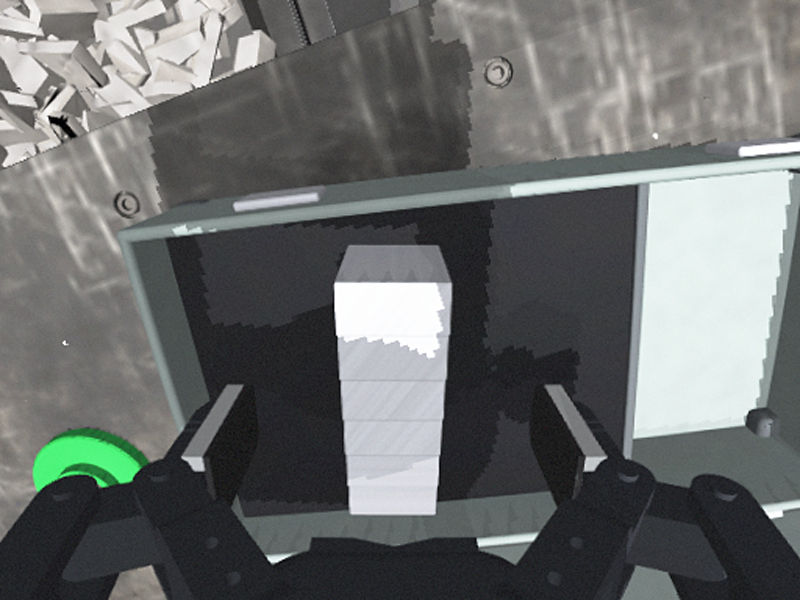

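The block sits straight between the open fingers (335–450 px wide, fingers at 245 and 545). The arm drifted 3 mm and tilted slightly, so I correct that before closing.

```bash
python3 -c "
from plan import *
plan([.5165,-.111,.039],down(np.pi/2-.318),2,0)"
```

```text
{"tx": 0.002, "ty": 0.0, "tz": 0.004, "ax": 0.0, "ay": 0.5, "az": 0.0, "jaw": 0}
{"tx": 0.0022, "ty": 0.0, "tz": 0.0037, "ax": -0.1, "ay": 0.4, "az": 0.0, "jaw": 0}
```

>>> move_arm --rows '[{"tx": 0.002,"ty": 0,"tz": 0.004,"ax": 0,"ay": 0.5,"az": 0,"jaw": 0},{"tx": 0.002,"ty": 0,"tz": 0.004,"ax": 0,"ay": 0.4,"az": 0,"jaw": 0},{"tx": 0,"ty": 0,"tz": 0,"ax": 0,"ay": 0,"az": 0,"jaw": 255},{"tx": 0,"ty": 0,"tz": 0,"ax": 0,"ay": 0,"az": 0,"jaw": 255},{"tx": 0,"ty": 0,"tz": 0,"ax": 0,"ay": 0,"az": 0,"jaw": 255},{"tx": 0,"ty": 0,"tz": 0,"ax": 0,"ay": 0,"az": 0,"jaw": 255},{"tx": 0,"ty": 0,"tz": 0,"ax": 0,"ay": 0,"az": 0,"jaw": 255},{"tx": 0,"ty": 0,"tz": 0,"ax": 0,"ay": 0,"az": 0,"jaw": 255}]'

```text
time: 3.1
tool_pos: [0.5194, -0.1123, 0.0429]
tool_rot: [0.003, 0.159, 0.987, -0.002]
contact_force: [0.4, 0.1, 0.1]
gripper_width: 0.335
```

Run:
```python
from plan import *
st()
```

```text
t 3.1 p [ 0.5194 -0.1123  0.0429] jawdir 71.7 z [ 0.006 -0.004 -1.   ] F [0.4 0.1 0.1] w 0.335 q [-0.35  0.02  1.98 -0.    1.13 -1.6 ]
```

```bash
python3 -c "
from plan import *
p,r=plan([.5194,-.1123,.115],down(np.pi/2-.318),3,255)
plan([.548,.013,.115],down(1.371),5,255,p,r)"
```

```text
{"tx": 0.0, "ty": 0.0, "tz": -0.024, "ax": 0.0, "ay": 0.1, "az": 0.0, "jaw": 255}
{"tx": 0.0, "ty": 0.0, "tz": -0.024, "ax": -0.1, "ay": 0.1, "az": 0.0, "jaw": 255}
{"tx": -0.0004, "ty": -0.0001, "tz": -0.0241, "ax": 0.0, "ay": 0.2, "az": 0.0, "jaw": 255}
{"tx": 0.002, "ty": 0.026, "tz": 0.0, "ax": 0.0, "ay": 0.0, "az": -1.4, "jaw": 255}
{"tx": 0.002, "ty": 0.026, "tz": 0.0, "ax": 0.0, "ay": 0.0, "az": -1.4, "jaw": 255}
{"tx": 0.001, "ty": 0.025, "tz": 0.0, "ax": 0.0, "ay": 0.0, "az": -1.3, "jaw": 255}
{"tx": 0.001, "ty": 0.026, "tz": 0.0, "ax": 0.0, "ay": 0.0, "az": -1.4, "jaw": 255}
{"tx": 0.0, "ty": 0.0253, "tz": -0.0001, "ax": 0.0, "ay": 0.0, "az": -1.3, "jaw": 255}
```

>>> move_arm --rows '[{"tx": 0,"ty": 0,"tz": -0.024,"ax": 0,"ay": 0.1,"az": 0,"jaw": 255},{"tx": 0,"ty": 0,"tz": -0.024,"ax": 0,"ay": 0.1,"az": 0,"jaw": 255},{"tx": 0,"ty": 0,"tz": -0.024,"ax": 0,"ay": 0.1,"az": 0,"jaw": 255},{"tx": 0.002,"ty": 0.026,"tz": 0,"ax": 0,"ay": 0,"az": -1.4,"jaw": 255},{"tx": 0.002,"ty": 0.026,"tz": 0,"ax": 0,"ay": 0,"az": -1.4,"jaw": 255},{"tx": 0.001,"ty": 0.026,"tz": 0,"ax": 0,"ay": 0,"az": -1.4,"jaw": 255},{"tx": 0.001,"ty": 0.026,"tz": 0,"ax": 0,"ay": 0,"az": -1.3,"jaw": 255},{"tx": 0,"ty": 0.025,"tz": 0,"ax": 0,"ay": 0,"az": -1.3,"jaw": 255},{"tx": 0,"ty": 0,"tz": 0,"ax": 0,"ay": 0,"az": 0,"jaw": 255},{"tx": 0,"ty": 0,"tz": 0,"ax": 0,"ay": 0,"az": 0,"jaw": 255}]'

```text
time: 4.1
tool_pos: [0.5353, 0.0217, 0.1]
tool_rot: [-0.016, 0.099, 0.995, 0.002]
contact_force: [-0.1, -0.5, -5.3]
gripper_width: 0.339
```

Run:
```python
from plan import *
st();grab('wrist','w4');big('w4')
```

```text
t 4.1 p [0.5353 0.0217 0.1   ] jawdir 78.7 z [-0.031  0.006 -1.   ] F [-0.1 -0.5 -5.3] w 0.339 q [-0.1  -0.02  1.91  0.    1.28 -1.47]
```

View pics/w4_b.png

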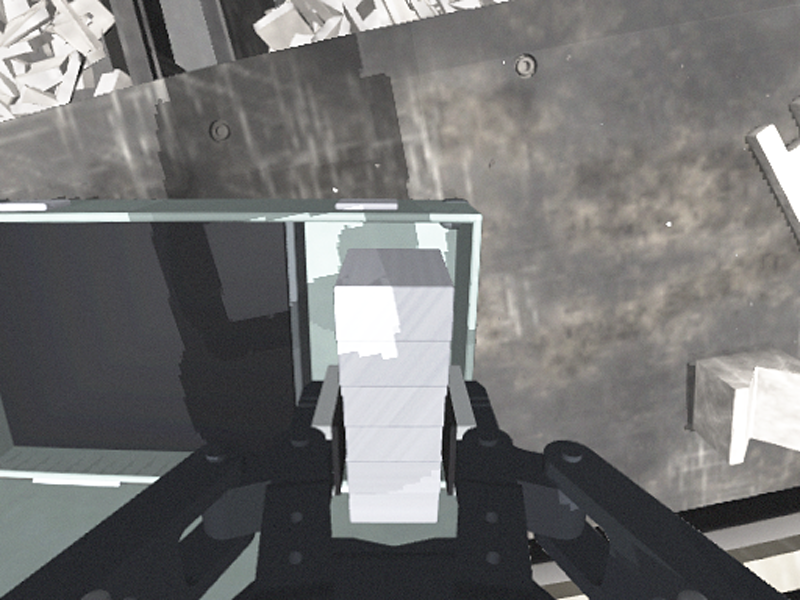

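The block hangs between the pads above the deep end ((305–475) x (215–)), about 9 mm too far in y and tilted 1.8°. I correct both.

```bash
python3 -c "
from plan import *
plan([.548,.0135,.10],down(1.371),3,255)"
```

```text
{"tx": -0.005, "ty": -0.002, "tz": 0.0, "ax": 0.0, "ay": -0.6, "az": 0.0, "jaw": 255}
{"tx": -0.005, "ty": -0.002, "tz": 0.0, "ax": 0.0, "ay": -0.6, "az": 0.0, "jaw": 255}
{"tx": -0.0042, "ty": -0.0015, "tz": -0.0004, "ax": 0.0, "ay": -0.6, "az": 0.1, "jaw": 255}
```

>>> move_arm --rows '[{"tx": -0.005,"ty": -0.002,"tz": 0,"ax": 0,"ay": -0.8,"az": 0,"jaw": 255},{"tx": -0.005,"ty": -0.002,"tz": 0,"ax": 0,"ay": -0.7,"az": 0,"jaw": 255},{"tx": -0.005,"ty": -0.002,"tz": 0,"ax": 0,"ay": -0.7,"az": 0,"jaw": 255},{"tx": 0,"ty": 0,"tz": 0,"ax": 0,"ay": 0,"az": 0,"jaw": 255},{"tx": 0,"ty": 0,"tz": 0,"ax": 0,"ay": 0,"az": 0,"jaw": 255}]'

```text
time: 4.65
tool_pos: [0.5486, 0.0092, 0.0982]
tool_rot: [0.004, 0.101, 0.995, -0.001]
contact_force: [0.2, 0.7, -6.2]
gripper_width: 0.338
```

Run:
```python
from plan import *
st();grab('wrist','w5');big('w5');plan([.548,.0135,.10],down(1.371),2,255)
```

```text
t 4.65 p [0.5486 0.0092 0.0982] jawdir 78.4 z [ 0.008 -0.002 -1.   ] F [ 0.2  0.7 -6.2] w 0.338 q [-0.12 -0.01  1.91 -0.    1.24 -1.49]
{"tx": 0.001, "ty": 0.002, "tz": -0.001, "ax": 0.0, "ay": 0.2, "az": -0.1, "jaw": 255}
{"tx": 0.0005, "ty": 0.0021, "tz": -0.0007, "ax": 0.0, "ay": 0.3, "az": 0.0, "jaw": 255}
```

View pics/w5_b.png

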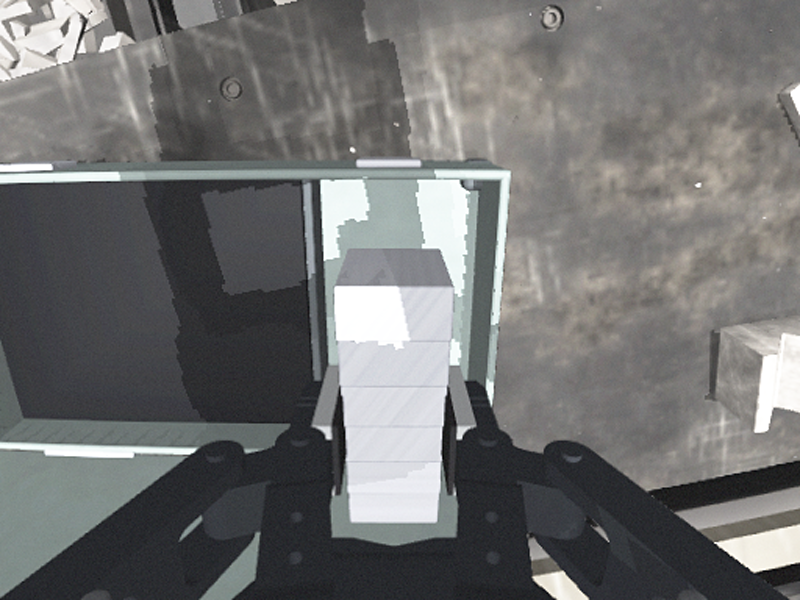

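The block hangs straight over the deep end. The plate edge is at x=320 px and the end wall's rim at 495–510 px. I check the model's corner against these.

```bash
cat > case.py <<'E'
from fit import *
C=np.array([.5325,-.065,0,-.2])
def cw(x,y,z,C=C):
    c,s=np.cos(C[3]),np.sin(C[3]);x,y,z=x/1e3,y/1e3,z/1e3
    return np.array([C[0]+c*x-s*y,C[1]+s*x+c*y,C[2]+z])
def wc(p,C=C):
    c,s=np.cos(C[3]),np.sin(C[3]);d=np.array(p[:2])-C[:2];return np.array([c*d[0]+s*d[1],-s*d[0]+c*d[1]])*1e3
E
python3 - <<'E'
from case import *
U=load('w5')
for n,X,m in [('FLout',(-66,122,52),(510,172)),('FLin',(-62,118,52),(499,180)),('plate front top',(-62,42,32),(320,181)),('plate rear-ish',(-20,42,32),None),('bottom FL in',(-62,118,4),(470,180))]:
    print(n,proj(U,cw(*X))*1.5625,m)
print('tcp',wc([.5486,.0092]), onz(U,(510/1.5625,172/1.5625),.052),cw(-66,122,52))
print(proj(U,[.5486,.0092,.04])*1.5625)
E
```

```text
FLout [[512.85094451 171.38869266]] (510, 172)
FLin [[501.74937414 181.96993012]] (499, 180)
plate front top [[311.77968498 176.99259911]] (320, 181)
plate rear-ish [[316.91995455 272.1776493 ]] None
bottom FL in [[480.36251196 170.58570353]] (470, 180)
tcp [ 1.03780756 75.9195163 ] [0.49206835 0.06657719 0.052     ] [0.49205326 0.0676803  0.052     ]
[[392.53413315 322.20132927]]
```

>>> move_arm --rows '[{"tx": 0.001,"ty": 0.003,"tz": 0.005,"ax": 0,"ay": 0.3,"az": 0,"jaw": 255},{"tx": 0.001,"ty": 0.002,"tz": 0.012,"ax": 0,"ay": 0.2,"az": 0,"jaw": 255},{"tx": 0,"ty": 0,"tz": 0.012,"ax": 0,"ay": 0.1,"az": 0,"jaw": 255},{"tx": 0,"ty": 0,"tz": 0.012,"ax": 0,"ay": 0.1,"az": 0,"jaw": 255},{"tx": 0,"ty": 0,"tz": 0,"ax": 0,"ay": 0,"az": 0,"jaw": 255}]'

```text
time: 5.2
tool_pos: [0.5469, 0.0153, 0.053]
tool_rot: [-0.003, 0.101, 0.995, 0.0]
contact_force: [-0.4, -0.0, -5.7]
gripper_width: 0.338
```

Run:
```python
from plan import *
from case import *
st();print(wc(cur()[1]));plan([.548,.0135,.016],down(1.371),4,255)
```

```text
t 5.2 p [0.5469 0.0153 0.053 ] jawdir 78.4 z [-0.007  0.001 -1.   ] F [-0.4 -0.  -5.7] w 0.338 q [-0.11  0.05  1.93  0.    1.17 -1.48]
[-1.87092381 81.58537728]
{"tx": 0.0, "ty": 0.0, "tz": 0.009, "ax": 0.0, "ay": -0.1, "az": 0.0, "jaw": 255}
{"tx": -0.001, "ty": -0.001, "tz": 0.009, "ax": 0.0, "ay": -0.1, "az": 0.0, "jaw": 255}
{"tx": 0.0, "ty": 0.0, "tz": 0.01, "ax": 0.0, "ay": -0.1, "az": -0.1, "jaw": 255}
{"tx": -0.0006, "ty": -0.0006, "tz": 0.009, "ax": 0.0, "ay": -0.1, "az": 0.0, "jaw": 255}
```

>>> move_arm --rows '[{"tx": 0,"ty": -0.001,"tz": 0.009,"ax": 0,"ay": -0.1,"az": 0,"jaw": 255},{"tx": -0.001,"ty": -0.001,"tz": 0.009,"ax": 0,"ay": -0.1,"az": 0,"jaw": 255},{"tx": 0,"ty": 0,"tz": 0.009,"ax": 0,"ay": -0.1,"az": 0,"jaw": 255},{"tx": 0,"ty": 0,"tz": 0.006,"ax": 0,"ay": 0,"az": 0,"jaw": 255},{"tx": 0,"ty": 0,"tz": 0,"ax": 0,"ay": 0,"az": 0,"jaw": 255}]'

```text
time: 5.7
tool_pos: [0.5469, 0.013, 0.0162]
tool_rot: [-0.001, 0.101, 0.995, -0.0]
contact_force: [0.2, 0.5, -5.9]
gripper_width: 0.34
```

Run:
```python
from plan import *
from case import *
st();print(wc(cur()[1]));grab('wrist','w6');big('w6')
```

```text
t 5.7 p [0.5469 0.013  0.0162] jawdir 78.4 z [-0.002 -0.    -1.   ] F [ 0.2  0.5 -5.9] w 0.34 q [-0.11  0.11  1.94 -0.    1.09 -1.48]
[-1.33289893 79.30243563]
```

View pics/w6_b.png

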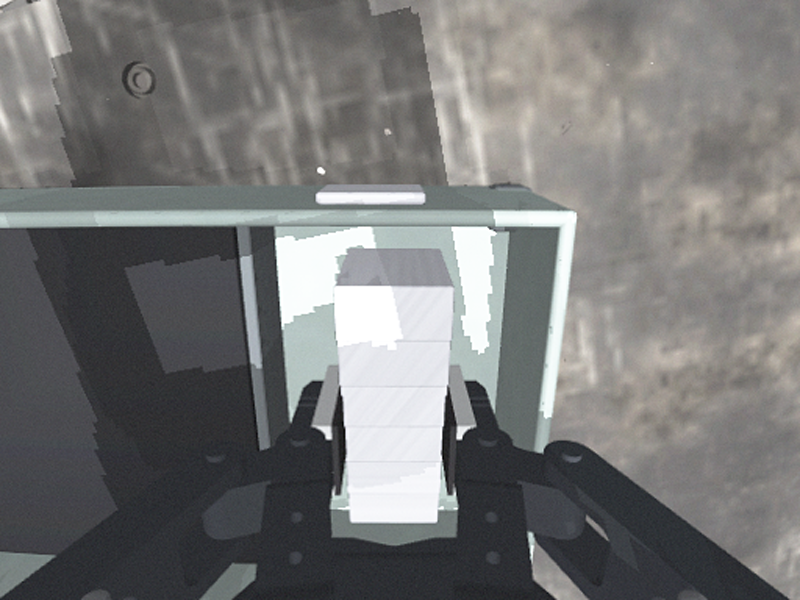

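The block is well inside the deep end, with the same gap to the plate and the end wall. I lower the last millimetres to contact.

>>> move_arm --rows '[{"tx": 0,"ty": 0,"tz": 0.003,"ax": 0,"ay": 0,"az": 0,"jaw": 255},{"tx": 0,"ty": 0,"tz": 0.002,"ax": 0,"ay": 0,"az": 0,"jaw": 255}]'

```text
time: 5.95
tool_pos: [0.5485, 0.0129, 0.0149]
tool_rot: [-0.001, 0.101, 0.995, -0.0]
contact_force: [-12.0, 0.8, 12.2]
gripper_width: 0.335
```

>>> move_arm --rows '[{"tx": 0,"ty": 0,"tz": -0.001,"ax": 0,"ay": 0,"az": 0,"jaw": 145},{"tx": 0,"ty": 0,"tz": 0,"ax": 0,"ay": 0,"az": 0,"jaw": 145},{"tx": 0,"ty": 0,"tz": 0,"ax": 0,"ay": 0,"az": 0,"jaw": 145}]'

```text
time: 6.25
tool_pos: [0.5532, 0.0124, 0.0209]
tool_rot: [0.004, 0.101, 0.995, -0.0]
contact_force: [1.0, -0.1, 0.3]
gripper_width: 0.434
```

Run:
```python
from plan import *
st();grab('wrist','w7');big('w7')
```

```text
t 6.25 p [0.5532 0.0124 0.0209] jawdir 78.4 z [ 0.009 -0.001 -1.   ] F [ 1.  -0.1  0.3] w 0.434 q [-0.11  0.11  1.93 -0.    1.09 -1.48]
```

View pics/w7_b.png

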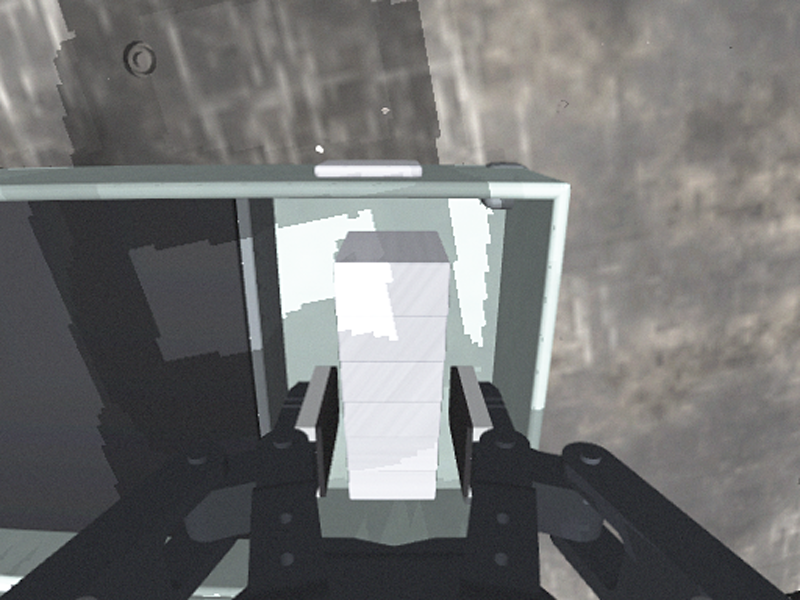

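Released: the block stands in the deep end clear of the walls. I lift away and go to look at the gauge.

```bash
python3 -c "
from plan import *
p,r=plan([.550,.0124,.13],down(1.371),4,145)
plan([.505,.225,.17],down(np.radians(119)),8,0,p,r)"
```

```text
{"tx": 0.001, "ty": 0.0, "tz": -0.027, "ax": 0.0, "ay": 0.1, "az": 0.0, "jaw": 145}
{"tx": 0.0, "ty": 0.0, "tz": -0.027, "ax": 0.0, "ay": 0.1, "az": 0.0, "jaw": 145}
{"tx": 0.001, "ty": 0.0, "tz": -0.027, "ax": 0.0, "ay": 0.2, "az": -0.1, "jaw": 145}
{"tx": 0.0006, "ty": -0.0007, "tz": -0.0279, "ax": 0.0, "ay": 0.1, "az": 0.0, "jaw": 145}
{"tx": 0.011, "ty": 0.025, "tz": -0.005, "ax": 0.0, "ay": 0.0, "az": -5.1, "jaw": 0}
{"tx": 0.009, "ty": 0.026, "tz": -0.005, "ax": 0.0, "ay": 0.0, "az": -5.1, "jaw": 0}
{"tx": 0.006, "ty": 0.026, "tz": -0.005, "ax": 0.0, "ay": 0.0, "az": -5.0, "jaw": 0}
{"tx": 0.004, "ty": 0.027, "tz": -0.005, "ax": 0.0, "ay": 0.0, "az": -5.1, "jaw": 0}
{"tx": 0.001, "ty": 0.027, "tz": -0.005, "ax": 0.0, "ay": 0.0, "az": -5.0, "jaw": 0}
{"tx": -0.001, "ty": 0.027, "tz": -0.005, "ax": 0.0, "ay": 0.0, "az": -5.1, "jaw": 0}
{"tx": -0.003, "ty": 0.027, "tz": -0.005, "ax": 0.0, "ay": 0.0, "az": -5.0, "jaw": 0}
{"tx": -0.0059, "ty": 0.0267, "tz": -0.005, "ax": 0.0, "ay": 0.0, "az": -5.1, "jaw": 0}
```

>>> move_arm --rows '[{"tx": 0.001,"ty": 0,"tz": -0.02,"ax": 0,"ay": 0.1,"az": 0,"jaw": 145},{"tx": 0,"ty": 0,"tz": -0.03,"ax": 0,"ay": 0.1,"az": 0,"jaw": 145},{"tx": 0.001,"ty": 0,"tz": -0.03,"ax": 0,"ay": 0.2,"az": 0,"jaw": 145},{"tx": 0.001,"ty": 0,"tz": -0.03,"ax": 0,"ay": 0.1,"az": 0,"jaw": 145},{"tx": 0.011,"ty": 0.025,"tz": -0.005,"ax": 0,"ay": 0,"az": -5.1,"jaw": 0},{"tx": 0.009,"ty": 0.026,"tz": -0.005,"ax": 0,"ay": 0,"az": -5.1,"jaw": 0},{"tx": 0.006,"ty": 0.026,"tz": -0.005,"ax": 0,"ay": 0,"az": -5,"jaw": 0},{"tx": 0.004,"ty": 0.027,"tz": -0.005,"ax": 0,"ay": 0,"az": -5.1,"jaw": 0},{"tx": 0.001,"ty": 0.027,"tz": -0.005,"ax": 0,"ay": 0,"az": -5,"jaw": 0},{"tx": -0.001,"ty": 0.027,"tz": -0.005,"ax": 0,"ay": 0,"az": -5.1,"jaw": 0},{"tx": -0.003,"ty": 0.027,"tz": -0.005,"ax": 0,"ay": 0,"az": -5,"jaw": 0},{"tx": -0.006,"ty": 0.027,"tz": -0.005,"ax": 0,"ay": 0,"az": -5,"jaw": 0}]'

```text
time: 7.5
tool_pos: [0.5054, 0.2305, 0.1821]
tool_rot: [0.006, -0.259, 0.966, -0.001]
contact_force: [0.7, 0.2, 0.0]
gripper_width: 1.001
```

>>> move_arm --rows '[{"tx": 0,"ty": 0,"tz": 0,"ax": 0,"ay": 0,"az": 0,"jaw": 0}]'

```text
time: 7.6
tool_pos: [0.5054, 0.2331, 0.1834]
tool_rot: [0.008, -0.261, 0.965, -0.0]
contact_force: [0.8, -1.0, 0.7]
gripper_width: 1.0
```

Run:
```python
from plan import *
grab('wrist','w8');st();big('w8')
```

```text
t 7.65 p [0.5055 0.2318 0.183 ] jawdir 120.2 z [ 0.014  0.002 -1.   ] F [ 0.  -0.6 -0.4] w 0.999 q [ 0.3  -0.09  1.83 -0.    1.38 -1.8 ]
```

View pics/w8_b.png

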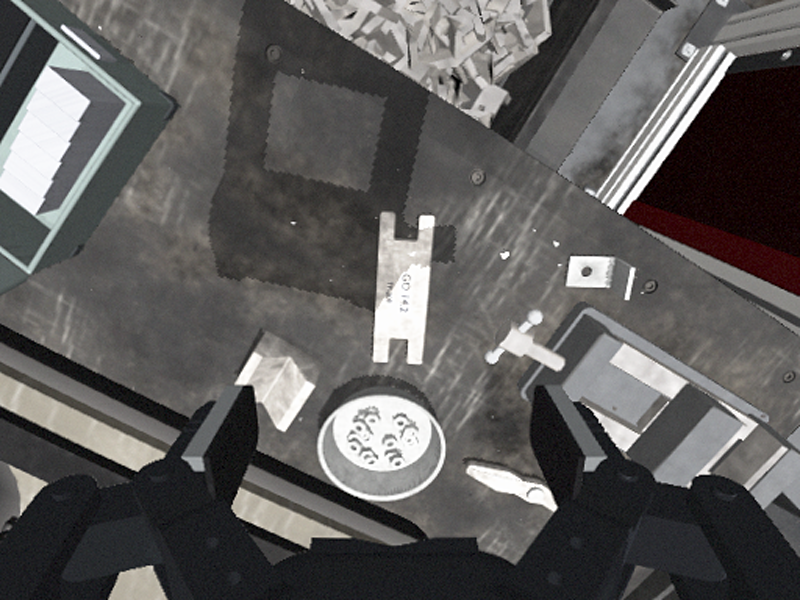

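The gauge is at (404,288), straight and clear, with the dish (382,447) and V-block (277,381) beyond its far end. The block stands upright in the deep end at top left.

Run:
```python
from fit import *
S,D,V=load('scene0'),load('side0'),load('w8')
nr,nl,fr,fl=(-18,-55,8),(18,-55,8),(-18,55,8),(18,55,8)
oV=(V,sc([((381,212),nl),((435,215),nr),((421,363),fr),((374,361),fl)],(0,0),1.5625))
oS=(S,sc([((418,262),nr),((480,274),nl),((505,190),fr),((557,196),fl)],(80,140),5))
oD=(D,sc([((335,488),nr),((400,506),nl),((468,352),fr),((530,370),fl)],(145,115),8))
for q in ([oV,oS,oD],[oV],[oS,oD]):
    p,r=fit(q,[.53,.25,0,-1.06]);print(p.round(4),np.degrees(p[3]),r.round(1))
print(proj(V,[.5055,.2318,.183])*1.5625)
```

```text
[ 0.528   0.2529 -0.0038 -1.1027] -63.179863019597136 [-0.4  0.5 -0.5  0.7  0.1  0.1 -0.9 -0.4 -0.7  0.3 -1.5 -0.6 -0.9  0.
 -0.3  0.1 -0.8 -0.1 -0.2  0.3 -1.6  0.6 -0.9  0.7]
[ 0.5271  0.2529 -0.0022 -1.1012] -63.09530174230531 [-0.1 -0.   0.   0.2  0.6  0.1 -0.5 -0.3]
[ 0.5334  0.2564 -0.0067 -1.1055] -63.33832141170346 [ 0.2  0.2 -0.6 -0.6  0.   0.1  0.5  0.2  0.1 -0.5  0.6 -0.1 -0.8  0.3
 -0.1  0.4]
[[388.04755907 386.63115143]]
```

```bash
python3 -c "
from plan import *
p,r=plan([.5265,.2525,.055],down(np.radians(116.9)),5,0)"
```

```text
{"tx": -0.005, "ty": 0.002, "tz": 0.026, "ax": -0.1, "ay": 0.2, "az": 0.7, "jaw": 0}
{"tx": -0.006, "ty": 0.002, "tz": 0.026, "ax": -0.1, "ay": 0.1, "az": 0.6, "jaw": 0}
{"tx": -0.005, "ty": 0.001, "tz": 0.025, "ax": 0.0, "ay": 0.2, "az": 0.7, "jaw": 0}
{"tx": -0.006, "ty": 0.002, "tz": 0.026, "ax": -0.1, "ay": 0.1, "az": 0.6, "jaw": 0}
{"tx": -0.0054, "ty": 0.0014, "tz": 0.0252, "ax": 0.0, "ay": 0.2, "az": 0.7, "jaw": 0}
```

>>> move_arm --rows '[{"tx": -0.005,"ty": 0.002,"tz": 0.026,"ax": 0,"ay": 0.2,"az": 0.7,"jaw": 0},{"tx": -0.006,"ty": 0.002,"tz": 0.026,"ax": 0,"ay": 0.1,"az": 0.6,"jaw": 0},{"tx": -0.005,"ty": 0.001,"tz": 0.025,"ax": 0,"ay": 0.2,"az": 0.7,"jaw": 0},{"tx": -0.006,"ty": 0.002,"tz": 0.026,"ax": 0,"ay": 0.1,"az": 0.6,"jaw": 0},{"tx": -0.005,"ty": 0.001,"tz": 0.025,"ax": 0,"ay": 0.2,"az": 0.7,"jaw": 0},{"tx": 0,"ty": 0,"tz": 0,"ax": 0,"ay": 0,"az": 0,"jaw": 0},{"tx": 0,"ty": 0,"tz": 0,"ax": 0,"ay": 0,"az": 0,"jaw": 0}]'

```text
time: 8.35
tool_pos: [0.5315, 0.2462, 0.0531]
tool_rot: [0.003, -0.225, 0.974, -0.004]
contact_force: [0.3, 0.2, 0.3]
gripper_width: 1.001
```

Run:
```python
from plan import *
grab('wrist','w9');st();big('w9')
```

```text
t 8.4 p [0.5312 0.2461 0.053 ] jawdir 116.1 z [ 0.007 -0.007 -1.   ] F [ 0.1 -0.7 -0.1] w 0.999 q [ 0.31  0.13  1.84 -0.01  1.16 -1.71]
```

View pics/w9_b.png

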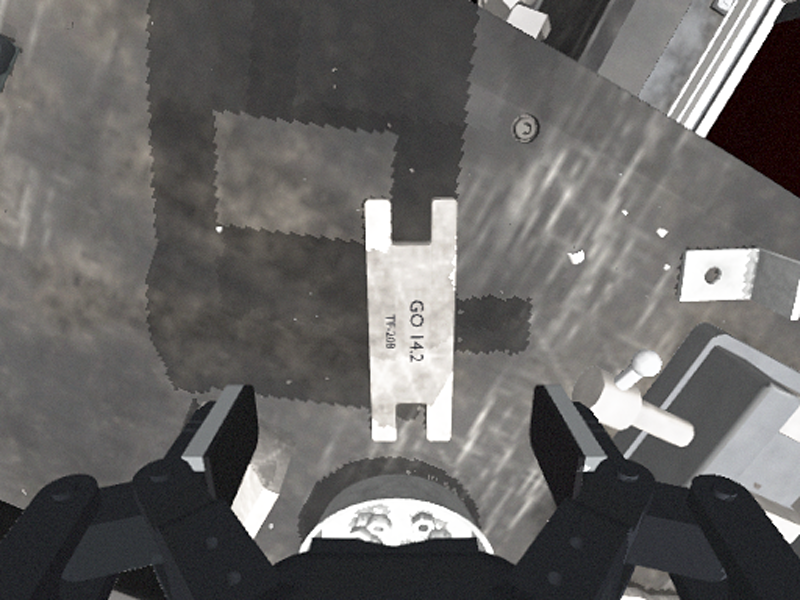

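Run:
```python
from fit import *
V,U=load('w8'),load('w9')
nr,nl,fr,fl=(-18,-55,8),(18,-55,8),(-18,55,8),(18,55,8)
oV=(V,sc([((381,212),nl),((435,215),nr),((421,363),fr),((374,361),fl)],(0,0),1.5625))
oU=(U,sc([((365,199),nl),((457,199),nr),((450,440),fr),((373,441),fl)],(0,0),1.5625))
for q in ([oV,oU],[oU]):
    p,r=fit(q,[.53,.25,0,-1.06]);print(p.round(4),np.degrees(p[3]),r.round(1))
u=np.array([(262,330),(237,382),(290,430),(315,385)])/1.5625
print('vblock top corners',[onz(V,x,.03).round(3) for x in u])
j=np.radians(116.9);d=np.array([np.cos(j),np.sin(j)])
for k in (-.0425,-.057): print(np.array([.5275,.2515])+k*d)
u=np.array([(323,440),(380,393),(445,440)])/1.5625;print('dish rim',[onz(V,x,.028).round(3) for x in u])
```

```text
[ 5.2680e-01  2.5250e-01 -5.0000e-04 -1.1023e+00] -63.159173279205056 [-0.3 -0.1  0.   0.1  0.5  0.5 -0.7  0.  -0.3  0.5  0.5 -0.2  0.4 -0.2
 -0.3 -0.5]
[ 5.2680e-01  2.5250e-01 -3.0000e-04 -1.1026e+00] -63.17160710587384 [-0.4  0.5  0.5 -0.2  0.3 -0.  -0.4 -0.3]
vblock top corners [array([0.591, 0.181, 0.03 ]), array([0.636, 0.183, 0.03 ]), array([0.653, 0.232, 0.03 ]), array([0.61 , 0.231, 0.03 ])]
[0.54672848 0.2135986 ]
[0.55328878 0.20066754]
dish rim [array([0.65 , 0.257, 0.028]), array([0.594, 0.274, 0.028]), array([0.604, 0.334, 0.028])]
```

```bash
python3 -c "
from plan import *
plan([.5268,.2525,.012],down(np.radians(116.83)),3,0)"
```

```text
{"tx": 0.0, "ty": 0.003, "tz": 0.014, "ax": -0.2, "ay": 0.1, "az": -0.3, "jaw": 0}
{"tx": 0.001, "ty": 0.003, "tz": 0.013, "ax": -0.2, "ay": 0.0, "az": -0.2, "jaw": 0}
{"tx": 0.0002, "ty": 0.002, "tz": 0.0139, "ax": -0.1, "ay": 0.1, "az": -0.3, "jaw": 0}
```

>>> move_arm --rows '[{"tx": 0,"ty": 0.003,"tz": 0.014,"ax": -0.2,"ay": 0.1,"az": -0.3,"jaw": 0},{"tx": 0.001,"ty": 0.003,"tz": 0.013,"ax": -0.2,"ay": 0,"az": -0.2,"jaw": 0},{"tx": 0,"ty": 0.002,"tz": 0.014,"ax": -0.1,"ay": 0.1,"az": -0.3,"jaw": 0},{"tx": 0,"ty": 0,"tz": 0,"ax": 0,"ay": 0,"az": 0,"jaw": 0}]'

```text
time: 8.8
tool_pos: [0.5288, 0.2531, 0.0127]
tool_rot: [0.003, -0.232, 0.973, 0.0]
contact_force: [0.0, -0.3, -0.3]
gripper_width: 1.002
```

```bash
python3 -c "
from plan import *
st();plan([.5268,.2525,.002],down(np.radians(116.83)),2,0)"
```

```text
t 8.8 p [0.5288 0.2531 0.0127] jawdir 116.9 z [ 0.006  0.002 -1.   ] F [ 0.  -0.3 -0.3] w 1.002 q [ 0.32  0.19  1.85 -0.    1.09 -1.72]
{"tx": 0.001, "ty": 0.0, "tz": 0.005, "ax": 0.0, "ay": 0.2, "az": 0.0, "jaw": 0}
{"tx": 0.0011, "ty": 0.0004, "tz": 0.0057, "ax": -0.1, "ay": 0.1, "az": 0.0, "jaw": 0}
```

>>> move_arm --rows '[{"tx": 0.001,"ty": 0,"tz": 0.006,"ax": 0,"ay": 0.2,"az": 0,"jaw": 0},{"tx": 0.001,"ty": 0,"tz": 0.005,"ax": 0,"ay": 0.1,"az": 0,"jaw": 0},{"tx": 0,"ty": 0,"tz": 0.001,"ax": 0,"ay": 0,"az": 0,"jaw": 0}]'

```text
time: 9.1
tool_pos: [0.527, 0.2524, -0.0002]
tool_rot: [0.0, -0.233, 0.973, -0.001]
contact_force: [-0.5, -0.4, -0.3]
gripper_width: 1.001
```

>>> move_arm --rows '[{"tx": 0,"ty": 0,"tz": -0.003,"ax": 0,"ay": 0,"az": 0,"jaw": 120},{"tx": 0,"ty": 0,"tz": 0,"ax": 0,"ay": 0,"az": 0,"jaw": 255},{"tx": 0,"ty": 0,"tz": 0,"ax": 0,"ay": 0,"az": 0,"jaw": 255},{"tx": 0,"ty": 0,"tz": 0,"ax": 0,"ay": 0,"az": 0,"jaw": 255},{"tx": 0,"ty": 0,"tz": 0,"ax": 0,"ay": 0,"az": 0,"jaw": 255},{"tx": 0,"ty": 0,"tz": 0,"ax": 0,"ay": 0,"az": 0,"jaw": 255}]'

```text
time: 9.7
tool_pos: [0.5281, 0.2528, 0.0046]
tool_rot: [0.002, -0.233, 0.973, -0.0]
contact_force: [0.2, 0.2, -1.6]
gripper_width: 0.386
```

```bash
python3 -c "
from plan import *
from case import *
st();t=cw(0,16,100);print(t)
p,r=plan([.527,.2525,.11],down(np.radians(116.83)),4,255)
plan([t[0],t[1],.11],down(np.pi/2-.2),8,255,p,r)"
```

```text
t 9.7 p [0.5281 0.2528 0.0046] jawdir 116.9 z [ 0.003 -0.    -1.   ] F [ 0.2  0.2 -1.6] w 0.386 q [ 0.32  0.2   1.86 -0.    1.08 -1.72]
[ 0.53567871 -0.04931893  0.1       ]
{"tx": 0.0, "ty": 0.0, "tz": -0.026, "ax": 0.0, "ay": 0.0, "az": 0.0, "jaw": 255}
{"tx": 0.0, "ty": 0.0, "tz": -0.026, "ax": 0.0, "ay": 0.1, "az": 0.0, "jaw": 255}
{"tx": 0.0, "ty": 0.0, "tz": -0.027, "ax": 0.0, "ay": 0.0, "az": 0.0, "jaw": 255}
{"tx": 0.0009, "ty": 0.0001, "tz": -0.0264, "ax": -0.1, "ay": 0.1, "az": 0.1, "jaw": 255}
{"tx": 0.016, "ty": -0.034, "tz": 0.0, "ax": 0.0, "ay": 0.0, "az": 4.8, "jaw": 255}
{"tx": 0.013, "ty": -0.035, "tz": 0.0, "ax": 0.0, "ay": 0.0, "az": 4.8, "jaw": 255}
{"tx": 0.01, "ty": -0.036, "tz": 0.0, "ax": 0.0, "ay": 0.0, "az": 4.8, "jaw": 255}
{"tx": 0.007, "ty": -0.037, "tz": 0.0, "ax": 0.0, "ay": 0.0, "az": 4.8, "jaw": 255}
{"tx": 0.004, "ty": -0.038, "tz": 0.0, "ax": 0.0, "ay": 0.0, "az": 4.8, "jaw": 255}
{"tx": 0.001, "ty": -0.038, "tz": 0.0, "ax": 0.0, "ay": 0.0, "az": 4.8, "jaw": 255}
{"tx": -0.003, "ty": -0.038, "tz": 0.0, "ax": 0.0, "ay": 0.0, "az": 4.7, "jaw": 255}
{"tx": -0.0052, "ty": -0.0374, "tz": 0.0001, "ax": 0.0, "ay": 0.0, "az": 4.8, "jaw": 255}
```

The grip is only about 3 mm deep (TCP at 4.6 mm), so I reopen slightly and regrip lower.

>>> move_arm --rows '[{"tx": 0,"ty": 0,"tz": 0,"ax": 0,"ay": 0,"az": 0,"jaw": 110},{"tx": 0,"ty": 0,"tz": 0,"ax": 0,"ay": 0,"az": 0,"jaw": 110},{"tx": 0,"ty": 0,"tz": 0.003,"ax": 0,"ay": 0,"az": 0,"jaw": 110},{"tx": 0,"ty": 0,"tz": 0.002,"ax": 0,"ay": 0,"az": 0,"jaw": 110}]'

```text
time: 10.1
tool_pos: [0.5284, 0.2529, -0.0004]
tool_rot: [0.002, -0.233, 0.973, -0.0]
contact_force: [0.5, -0.2, 0.1]
gripper_width: 0.567
```

```bash
python3 -c "
from plan import *
st()
grab('wrist','w10');big('w10')"
```

```text
t 10.1 p [ 5.284e-01  2.529e-01 -4.000e-04] jawdir 116.9 z [ 0.004  0.    -1.   ] F [ 0.5 -0.2  0.1] w 0.567 q [ 0.32  0.21  1.86 -0.    1.07 -1.72]
```

View pics/w10_b.png

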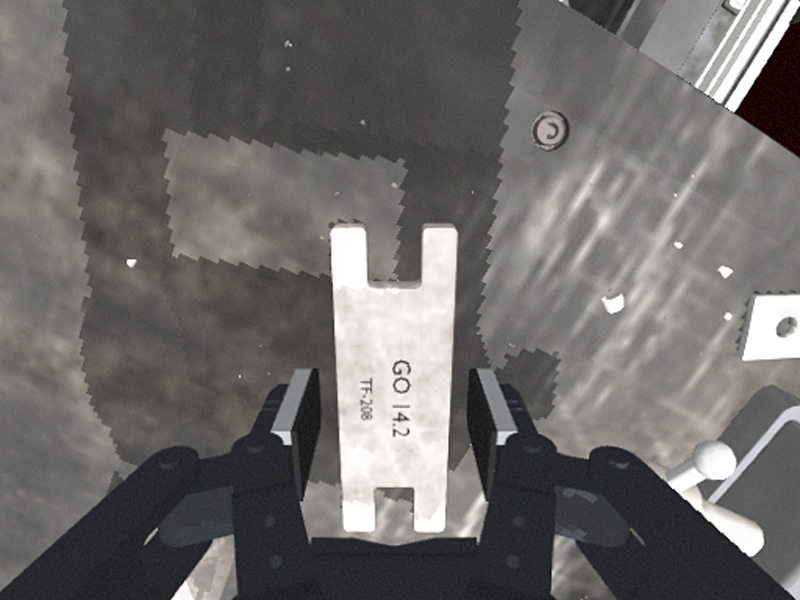

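The gauge lies centred between the partly open pads (305 and 480). I close now.

>>> move_arm --rows '[{"tx": 0,"ty": 0,"tz": -0.001,"ax": 0,"ay": 0,"az": 0,"jaw": 255},{"tx": 0,"ty": 0,"tz": 0,"ax": 0,"ay": 0,"az": 0,"jaw": 255},{"tx": 0,"ty": 0,"tz": 0,"ax": 0,"ay": 0,"az": 0,"jaw": 255},{"tx": 0,"ty": 0,"tz": 0,"ax": 0,"ay": 0,"az": 0,"jaw": 255},{"tx": 0,"ty": 0,"tz": 0,"ax": 0,"ay": 0,"az": 0,"jaw": 255}]'

```text
time: 10.65
tool_pos: [0.5282, 0.2528, 0.0003]
tool_rot: [0.002, -0.233, 0.973, -0.0]
contact_force: [-0.3, -0.3, 1.1]
gripper_width: 0.4
```

```bash
python3 -c "
from plan import *
st()"
```

```text
t 10.65 p [5.282e-01 2.528e-01 3.000e-04] jawdir 116.9 z [ 0.003 -0.    -1.   ] F [-0.3 -0.3  1.1] w 0.4 q [ 0.32  0.21  1.86 -0.    1.07 -1.72]
```

>>> move_arm --rows '[{"tx": 0,"ty": 0,"tz": -0.02,"ax": 0,"ay": 0,"az": 0,"jaw": 255},{"tx": 0,"ty": 0,"tz": -0.026,"ax": 0,"ay": 0.1,"az": 0,"jaw": 255},{"tx": 0,"ty": 0,"tz": -0.03,"ax": 0,"ay": 0,"az": 0,"jaw": 255},{"tx": 0,"ty": 0,"tz": -0.03,"ax": 0,"ay": 0.1,"az": 0,"jaw": 255},{"tx": 0.016,"ty": -0.034,"tz": 0,"ax": 0,"ay": 0,"az": 4.8,"jaw": 255},{"tx": 0.013,"ty": -0.035,"tz": 0,"ax": 0,"ay": 0,"az": 4.8,"jaw": 255},{"tx": 0.01,"ty": -0.036,"tz": 0,"ax": 0,"ay": 0,"az": 4.8,"jaw": 255},{"tx": 0.007,"ty": -0.037,"tz": 0,"ax": 0,"ay": 0,"az": 4.8,"jaw": 255},{"tx": 0.004,"ty": -0.037,"tz": 0,"ax": 0,"ay": 0,"az": 4.8,"jaw": 255},{"tx": 0.001,"ty": -0.035,"tz": 0,"ax": 0,"ay": 0,"az": 4.8,"jaw": 255},{"tx": -0.003,"ty": -0.033,"tz": 0,"ax": 0,"ay": 0,"az": 4.7,"jaw": 255},{"tx": -0.005,"ty": -0.03,"tz": 0,"ax": 0,"ay": 0,"az": 4.8,"jaw": 255}]'

```text
time: 11.85
tool_pos: [0.5319, -0.04, 0.1073]
tool_rot: [-0.002, 0.109, 0.994, -0.002]
contact_force: [0.4, -0.1, -1.5]
gripper_width: 0.396
```

>>> move_arm --rows '[{"tx": 0,"ty": 0,"tz": 0,"ax": 0,"ay": 0,"az": 0,"jaw": 255},{"tx": 0,"ty": 0,"tz": 0,"ax": 0,"ay": 0,"az": 0,"jaw": 255}]'

```text
time: 12.05
tool_pos: [0.5314, -0.0433, 0.1067]
tool_rot: [-0.002, 0.112, 0.994, -0.002]
contact_force: [-0.0, -0.1, -2.3]
gripper_width: 0.396
```

```bash
python3 -c "
from plan import *
from case import *
st();grab('wrist','w11');big('w11');print(wc(cur()[1]))
t=cw(1.5,15,100);print(t)
plan([t[0],t[1],.1],down(np.pi/2-.2),4,255)"
```

```text
t 12.05 p [ 0.5314 -0.0433  0.1067] jawdir 77.2 z [-0.005 -0.004 -1.   ] F [-0.  -0.1 -2.3] w 0.396 q [-0.22 -0.05  1.93 -0.01  1.26 -1.56]
[-5.43434418 21.22943571]
[ 0.53695014 -0.05059701  0.1       ]
{"tx": -0.002, "ty": -0.002, "tz": 0.002, "ax": -0.1, "ay": -0.1, "az": -0.3, "jaw": 255}
{"tx": -0.002, "ty": -0.001, "tz": 0.002, "ax": -0.1, "ay": 0.0, "az": -0.3, "jaw": 255}
{"tx": -0.002, "ty": -0.002, "tz": 0.001, "ax": 0.0, "ay": -0.1, "az": -0.4, "jaw": 255}
{"tx": -0.001, "ty": -0.0011, "tz": 0.0017, "ax": -0.1, "ay": 0.0, "az": -0.3, "jaw": 255}
```

View pics/w11_b.png

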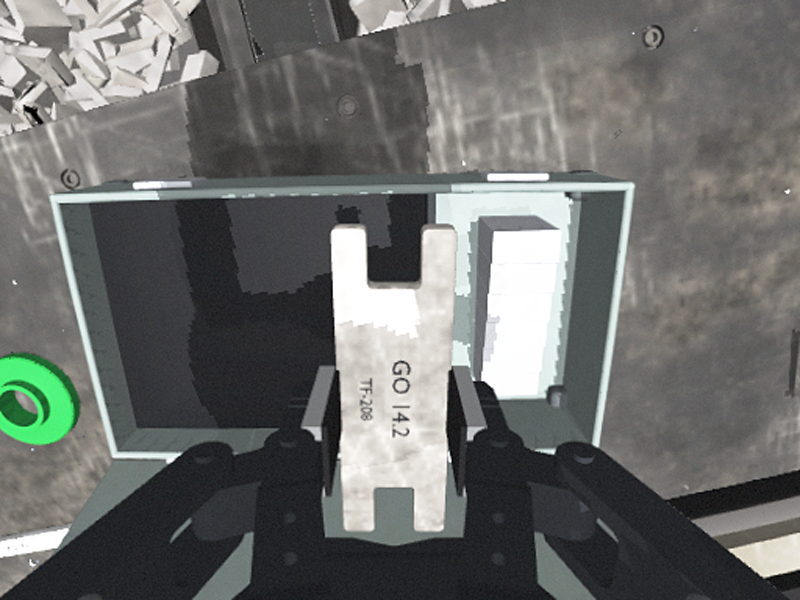

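The gauge is held level and straight across the case ((331–456) x (226–530)), and the block is upright in the deep end at (520,300). I refit the case from this view.

Run:
```python
from case import *
T,U=load('w11'),load('w2')
a,b,h=66,122,52
FL,FR,RR,RL=(-a,b,h),(-a,-b,h),(a,-b,h),(a,b,h)
oU=(U,sc([((208,210),FR),((778,147),FL),((742,412),RL),((266,464),RR)],(0,0),1.5625))
oT=(T,sc([((53,196),FR),((634,183),FL),((113,458),RR)],(0,0),1.5625))
for q in ([oU,oT],[oT]):
    p,r=fit(q,[.53,-.06,0,-.2]);print('case',p.round(4),r.round(1))
for X in [FR,FL,RR,RL,(-62,-118,52),(62,-118,52),(-62,118,52)]: print(X,(proj(T,cw(*X))*1.5625).round(0))
# gauge held: corners
nr,nl,fr,fl=(-18,-55,8),(18,-55,8),(-18,55,8),(18,55,8)
oG=(T,sc([((331,227),nl),((457,227),nr),((443,530),fr),((344,530),fl)],(0,0),1.5625))
p,r=fit([oG],[.53,-.05,.1,-1.77]);print(p,np.degrees(p[3]),wc(p),r.round(1))
```

```text
case [ 0.5323 -0.0652 -0.0028 -0.204 ] [-1.6 -0.6 -0.4 -0.3 -0.3  1.9  0.7  0.2 -0.1  0.1  0.4  0.   1.5 -0.3]
case [ 0.5322 -0.0655 -0.0026 -0.2051] [-0.8 -0.   0.1  0.3  0.8 -0.3]
(-66, -122, 52) [[ 49. 199.]]
(-66, 122, 52) [[638. 183.]]
(66, -122, 52) [[114. 462.]]
(66, 122, 52) [[601. 456.]]
(-62, -118, 52) [[ 60. 208.]]
(62, -118, 52) [[119. 456.]]
(-62, 118, 52) [[627. 193.]]
[ 0.53036727 -0.04258542  0.10550676 -1.79546622] -102.8726365451383 [-6.54331024 21.5440707 ] [-0.3  0.   0.2  0.1  0.3  0.  -0.2 -0.2]
```

```bash
sed -i 's/^C=.*/C=np.array([.5322,-.0653,0,-.204])/' case.py; python3 -c "
from plan import *
from case import *
t=cw(1.3,15,100);print(t)
plan([t[0],t[1],.07],down(np.pi/2-.204),4,255)"
```

```text
[ 0.53651186 -0.0508744   0.1       ]
{"tx": -0.002, "ty": -0.002, "tz": 0.009, "ax": -0.1, "ay": -0.1, "az": -0.3, "jaw": 255}
{"tx": -0.002, "ty": -0.001, "tz": 0.009, "ax": -0.1, "ay": 0.0, "az": -0.3, "jaw": 255}
{"tx": -0.001, "ty": -0.002, "tz": 0.009, "ax": 0.0, "ay": -0.1, "az": -0.2, "jaw": 255}
{"tx": -0.0018, "ty": -0.0014, "tz": 0.0097, "ax": -0.1, "ay": 0.0, "az": -0.3, "jaw": 255}
```

>>> move_arm --rows '[{"tx": -0.002,"ty": -0.002,"tz": 0.009,"ax": -0.1,"ay": -0.1,"az": -0.3,"jaw": 255},{"tx": -0.002,"ty": -0.001,"tz": 0.009,"ax": -0.1,"ay": 0,"az": -0.3,"jaw": 255},{"tx": -0.001,"ty": -0.002,"tz": 0.009,"ax": 0,"ay": -0.1,"az": -0.3,"jaw": 255},{"tx": -0.002,"ty": -0.001,"tz": 0.006,"ax": -0.1,"ay": 0,"az": -0.3,"jaw": 255},{"tx": 0,"ty": 0,"tz": 0,"ax": 0,"ay": 0,"az": 0,"jaw": 255}]'

```text
time: 12.6
tool_pos: [0.5363, -0.0473, 0.0692]
tool_rot: [-0.002, 0.097, 0.995, 0.001]
contact_force: [-0.1, 0.2, -1.1]
gripper_width: 0.395
```

```bash
python3 -c "
from plan import *
from case import *
st();grab('wrist','w12');big('w12');print(wc(cur()[1]))
t=cw(1.3,15,100)
plan([t[0],t[1],.036],down(np.pi/2-.204),4,255)"
```

```text
t 12.6 p [ 0.5363 -0.0473  0.0692] jawdir 78.9 z [-0.003  0.002 -1.   ] F [-0.1  0.2 -1.1] w 0.395 q [-0.23  0.01  1.94  0.    1.19 -1.6 ]
[ 0.36772331 18.45378435]
{"tx": 0.0, "ty": -0.001, "tz": 0.008, "ax": 0.0, "ay": 0.0, "az": 0.1, "jaw": 255}
{"tx": 0.0, "ty": -0.001, "tz": 0.009, "ax": 0.0, "ay": -0.1, "az": 0.2, "jaw": 255}
{"tx": 0.0, "ty": -0.001, "tz": 0.008, "ax": 0.0, "ay": 0.0, "az": 0.1, "jaw": 255}
{"tx": -0.001, "ty": -0.0005, "tz": 0.0085, "ax": 0.1, "ay": -0.1, "az": 0.2, "jaw": 255}
```

View pics/w12_b.png

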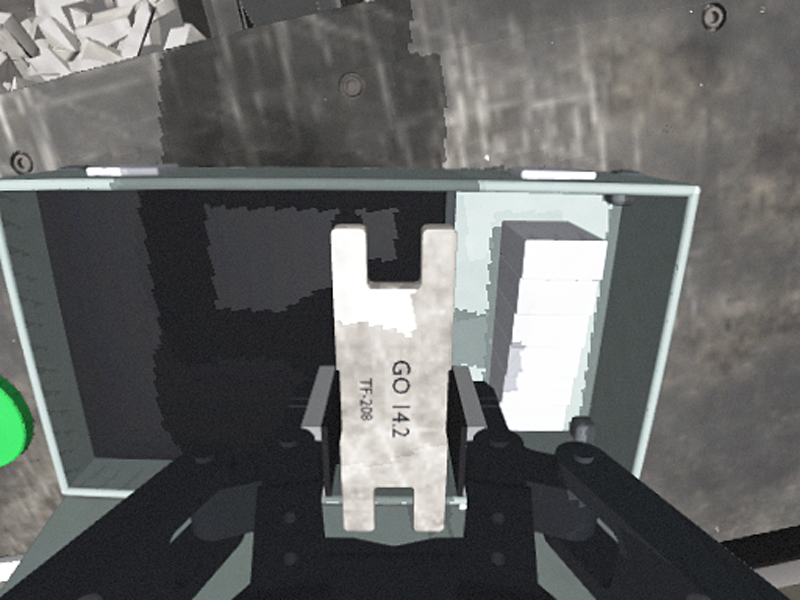

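Run:
```python
from case import *
T=load('w12')
for n,X,m in [('FLo',(-66,122,52),(699,187)),('RRo',(66,-122,52),(66,495)),('front in',(-62,15,52),(None,192)),('rear in top',(62,15,52),(None,497)),('rear out',(66,15,52),(None,509))]: print(n,(proj(T,cw(*X))*1.5625).round(0),m)
nr,nl,fr,fl=(-18,-55,8),(18,-55,8),(-18,55,8),(18,55,8)
oG=(T,sc([((331,227),nl),((457,227),nr),((443,530),fr),((344,530),fl)],(0,0),1.5625))
p,r=fit([oG],[.53,-.05,.07,-1.77]);print(p,np.degrees(p[3]),wc(p),r.round(1))
```

```text
FLo [[704. 188.]] (699, 187)
RRo [[ 62. 498.]] (66, 495)
front in [[384. 194.]] (None, 192)
rear in top [[383. 500.]] (None, 497)
rear out [[383. 507.]] (None, 509)
[ 0.53523119 -0.04664234  0.06806514 -1.76566856] -101.16535651941858 [-0.81148528 18.88486014] [-0.3  0.1  0.3  0.1  0.2 -0.1 -0.2 -0.1]
```

>>> move_arm --rows '[{"tx": 0,"ty": -0.001,"tz": 0.009,"ax": 0,"ay": 0,"az": 0.1,"jaw": 255},{"tx": 0,"ty": -0.001,"tz": 0.009,"ax": 0,"ay": -0.1,"az": 0.2,"jaw": 255},{"tx": 0,"ty": -0.001,"tz": 0.009,"ax": 0,"ay": 0,"az": 0.1,"jaw": 255},{"tx": 0,"ty": -0.001,"tz": 0.005,"ax": 0,"ay": -0.1,"az": 0.2,"jaw": 255},{"tx": 0,"ty": 0,"tz": 0,"ax": 0,"ay": 0,"az": 0,"jaw": 255}]'

```text
time: 13.15
tool_pos: [0.5356, -0.0514, 0.035]
tool_rot: [0.001, 0.102, 0.995, 0.001]
contact_force: [-0.9, -0.7, -0.6]
gripper_width: 0.399
```

```bash
python3 -c "
from plan import *
from case import *
st();print(wc(cur()[1]));grab('wrist','w13');big('w13')"
```

```text
t 13.15 p [ 0.5356 -0.0514  0.035 ] jawdir 78.3 z [ 0.002  0.001 -1.   ] F [-0.9 -0.7 -0.6] w 0.399 q [-0.23  0.06  1.96  0.    1.12 -1.6 ]
[ 0.56496324 14.29650494]
```

View pics/w13_b.png

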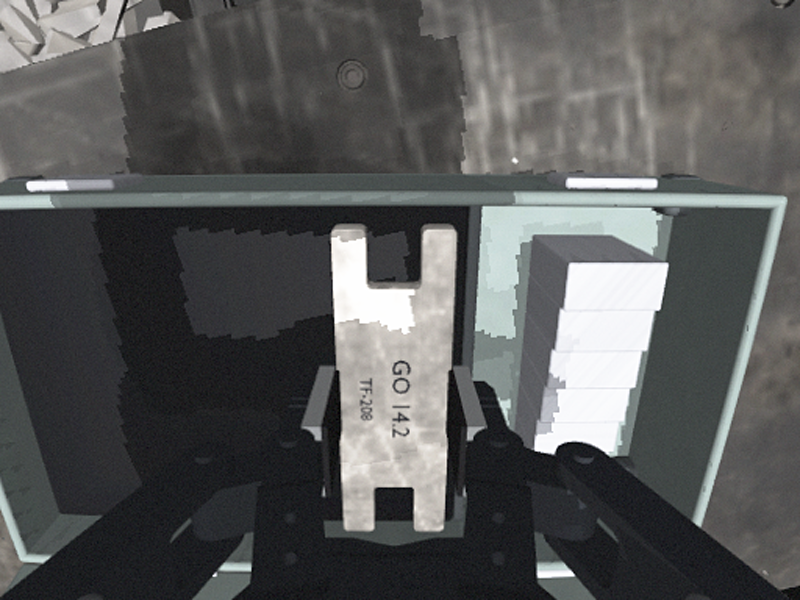

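The gauge is fully inside between the front and rear walls, just above the shelf. I lower the last 2–3 mm.

>>> move_arm --rows '[{"tx": 0,"ty": 0,"tz": 0.003,"ax": 0,"ay": 0,"az": 0,"jaw": 255},{"tx": 0,"ty": 0,"tz": 0.001,"ax": 0,"ay": 0,"az": 0,"jaw": 255}]'

```text
time: 13.4
tool_pos: [0.5366, -0.0516, 0.0323]
tool_rot: [0.002, 0.102, 0.995, 0.0]
contact_force: [-3.0, 0.7, 2.7]
gripper_width: 0.395
```

>>> move_arm --rows '[{"tx": 0,"ty": 0,"tz": -0.001,"ax": 0,"ay": 0,"az": 0,"jaw": 115},{"tx": 0,"ty": 0,"tz": 0,"ax": 0,"ay": 0,"az": 0,"jaw": 115},{"tx": 0,"ty": 0,"tz": 0,"ax": 0,"ay": 0,"az": 0,"jaw": 115},{"tx": 0,"ty": 0,"tz": -0.015,"ax": 0,"ay": 0,"az": 0,"jaw": 115},{"tx": 0,"ty": 0,"tz": -0.03,"ax": 0,"ay": 0,"az": 0,"jaw": 115},{"tx": 0,"ty": 0,"tz": -0.03,"ax": 0,"ay": 0,"az": 0,"jaw": 115}]'

```text
time: 14.0
tool_pos: [0.5339, -0.051, 0.1085]
tool_rot: [-0.002, 0.102, 0.995, 0.001]
contact_force: [0.1, 0.4, 0.4]
gripper_width: 0.546
```

```bash
python3 -c "
from plan import *
from case import *
st();print(wc(cur()[1]));grab('wrist','w14');big('w14')
for a in (45,225-360): plan([.475,-.30,.17],down(np.radians(a)),6,0);print()"
```

```text
t 14.0 p [ 0.5339 -0.051   0.1085] jawdir 78.3 z [-0.004  0.002 -1.   ] F [0.1 0.4 0.4] w 0.546 q [-0.23 -0.05  1.93  0.    1.27 -1.6 ]
[-1.23686887 14.33174811]
{"tx": 0.002, "ty": -0.043, "tz": -0.009, "ax": 0.0, "ay": 0.1, "az": 5.5, "jaw": 0}
{"tx": -0.002, "ty": -0.043, "tz": -0.009, "ax": 0.0, "ay": 0.0, "az": 5.6, "jaw": 0}
{"tx": -0.007, "ty": -0.042, "tz": -0.009, "ax": 0.0, "ay": 0.0, "az": 5.5, "jaw": 0}
{"tx": -0.01, "ty": -0.041, "tz": -0.01, "ax": 0.1, "ay": 0.1, "az": 5.6, "jaw": 0}
{"tx": -0.015, "ty": -0.04, "tz": -0.009, "ax": 0.0, "ay": 0.0, "az": 5.5, "jaw": 0}
{"tx": -0.018, "ty": -0.0383, "tz": -0.0094, "ax": 0.1, "ay": 0.1, "az": 5.6, "jaw": 0}

{"tx": 0.002, "ty": -0.043, "tz": -0.009, "ax": -0.1, "ay": 0.0, "az": -24.5, "jaw": 0}
{"tx": 0.019, "ty": -0.038, "tz": -0.009, "ax": -0.1, "ay": 0.0, "az": -24.4, "jaw": 0}
{"tx": 0.033, "ty": -0.027, "tz": -0.01, "ax": -0.1, "ay": 0.1, "az": -24.5, "jaw": 0}
{"tx": 0.041, "ty": -0.01, "tz": -0.009, "ax": -0.1, "ay": 0.1, "az": -24.4, "jaw": 0}
{"tx": 0.042, "ty": 0.008, "tz": -0.009, "ax": 0.0, "ay": 0.0, "az": -24.5, "jaw": 0}
{"tx": 0.0353, "ty": 0.024, "tz": -0.0099, "ax": -0.1, "ay": 0.1, "az": -24.4, "jaw": 0}
```

View pics/w14_b.png

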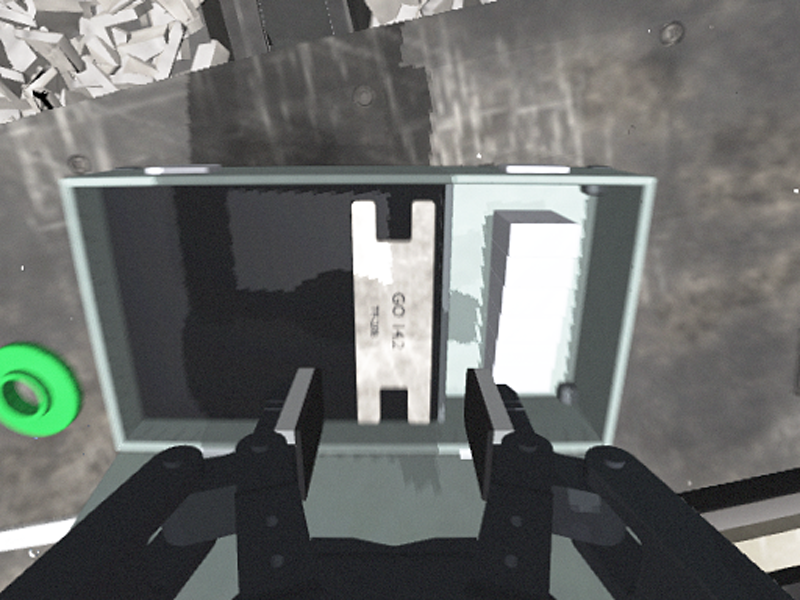

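The gauge lies flat on the shelf ((352–435) x (202–422)), parallel to the walls and short of the plate edge at 445. Next is the steel flange.

>>> move_arm --rows '[{"tx": 0.002,"ty": -0.043,"tz": -0.009,"ax": 0,"ay": 0.1,"az": 5.5,"jaw": 0},{"tx": -0.002,"ty": -0.043,"tz": -0.009,"ax": 0,"ay": 0,"az": 5.6,"jaw": 0},{"tx": -0.007,"ty": -0.042,"tz": -0.009,"ax": 0,"ay": 0,"az": 5.5,"jaw": 0},{"tx": -0.01,"ty": -0.041,"tz": -0.01,"ax": 0,"ay": 0.1,"az": 5.6,"jaw": 0},{"tx": -0.015,"ty": -0.04,"tz": -0.009,"ax": 0,"ay": 0,"az": 5.5,"jaw": 0},{"tx": -0.018,"ty": -0.03,"tz": -0.009,"ax": 0,"ay": 0.1,"az": 5.6,"jaw": 0},{"tx": 0,"ty": 0,"tz": 0,"ax": 0,"ay": 0,"az": 0,"jaw": 0},{"tx": 0,"ty": 0,"tz": 0,"ax": 0,"ay": 0,"az": 0,"jaw": 0}]'

```text
time: 14.85
tool_pos: [0.4808, -0.3034, 0.187]
tool_rot: [0.011, 0.392, 0.92, 0.0]
contact_force: [-0.1, -0.2, 0.2]
gripper_width: 1.0
```

```bash
python3 -c "
from plan import *
st();grab('wrist','w15');big('w15')"
```

```text
t 14.85 p [ 0.4808 -0.3034  0.187 ] jawdir 43.9 z [ 0.021 -0.008 -1.   ] F [-0.1 -0.2  0.2] w 1.0 q [-0.7  -0.06  1.8   0.01  1.38 -1.46]
```

View pics/w15_b.png

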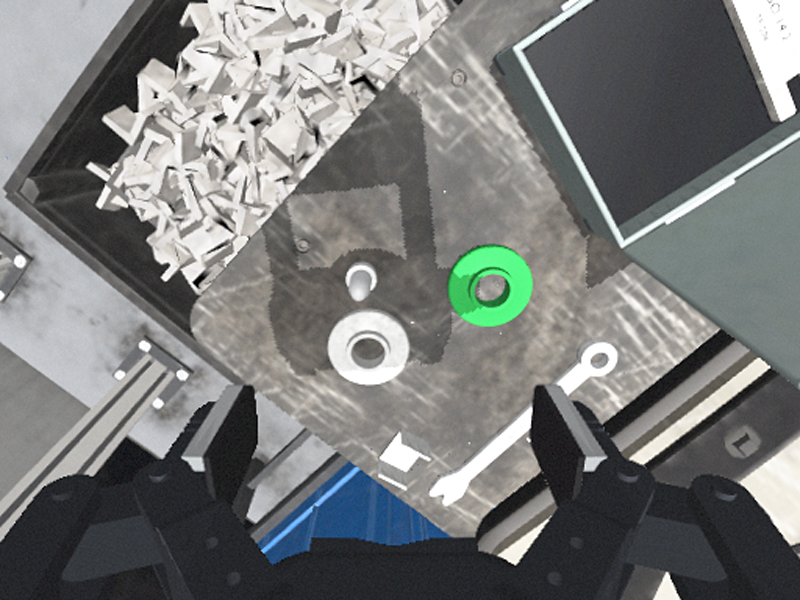

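The steel flange is at (369,347) with the pin right above it at (361,281). The green ring (490,287) stays clear to the right.

Run:
```python
from h import *
big('w15',(190,150,290,260),6)
V,S,D,W1=load('w15'),load('scene0'),load('side0'),load('w1')
f=1.5625
print(onz(V,(369/f,348/f),.014), 'outer',onz(V,(369/f,348/f),.007))
# hsv-fit ellipse of flange by segmentation
u=(305+362*.175,215+316*.175);w=(270+329*.1375,210+440*.1375);v=(20+180/5.714,200+348/5.714)
print(tri([S,D,W1,V],[u,w,v,(370/f,346/f)]))
```

```text
[ 0.51831102 -0.36525537  0.014     ] outer [ 0.52049744 -0.36799397  0.007     ]
(array([ 0.52235796, -0.36818451,  0.0106536 ]), [np.float64(0.0009368319321680269), np.float64(0.0026737752495517085), np.float64(0.001423197740737664), np.float64(0.0043737322753274275)])
```

View pics/w15_b190_150_290_260.png

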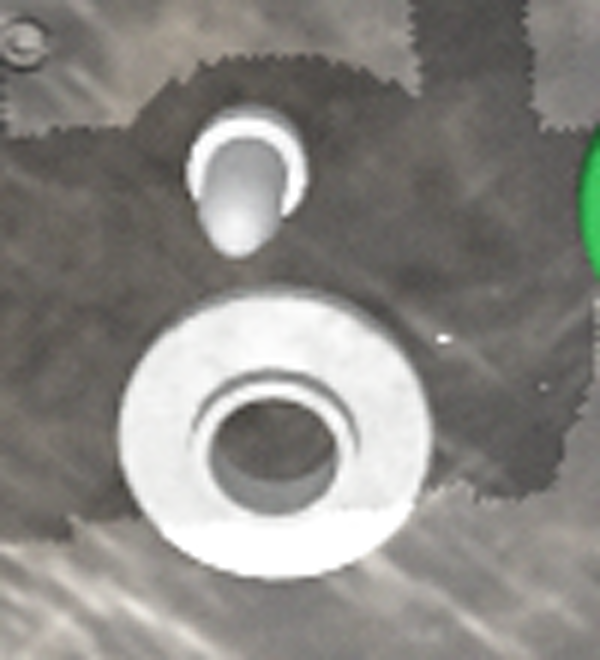

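Run:
```python
from plan import *
V,S,D,W1=load('w15'),load('scene0'),load('side0'),load('w1')
b=(190+273/6,150+456/6)
print('boss',onz(V,b,.014)); print('outer',onz(V,(190+275.5/6,150+437/6),.009))
u=(305+362*.175,215+316*.175);v=(20+180/5.714,200+348/5.714)
print(tri([S,W1,V],[u,v,b]))
p,r=plan([.521,-.3675,.06],down(np.radians(45)),5,0)
```

```text
boss [ 0.5205725 -0.3687893  0.014    ]
outer [ 0.51976942 -0.3675089   0.009     ]
(array([ 0.522084  , -0.3696113 ,  0.01114963]), [np.float64(0.0002765116044069025), np.float64(0.0007846934258286315), np.float64(0.0006808993781081194)])
{"tx": -0.014, "ty": -0.003, "tz": 0.026, "ax": 0.1, "ay": 0.2, "az": -0.2, "jaw": 0}
{"tx": -0.014, "ty": -0.003, "tz": 0.026, "ax": 0.1, "ay": 0.3, "az": -0.2, "jaw": 0}
{"tx": -0.015, "ty": -0.004, "tz": 0.025, "ax": 0.1, "ay": 0.2, "az": -0.2, "jaw": 0}
{"tx": -0.015, "ty": -0.003, "tz": 0.026, "ax": 0.1, "ay": 0.3, "az": -0.3, "jaw": 0}
{"tx": -0.0142, "ty": -0.0039, "tz": 0.0251, "ax": 0.1, "ay": 0.2, "az": -0.2, "jaw": 0}
```

>>> move_arm --rows '[{"tx": -0.014,"ty": -0.003,"tz": 0.026,"ax": 0.1,"ay": 0.2,"az": -0.2,"jaw": 0},{"tx": -0.014,"ty": -0.003,"tz": 0.026,"ax": 0.1,"ay": 0.3,"az": -0.2,"jaw": 0},{"tx": -0.015,"ty": -0.004,"tz": 0.025,"ax": 0.1,"ay": 0.2,"az": -0.2,"jaw": 0},{"tx": -0.015,"ty": -0.003,"tz": 0.026,"ax": 0.1,"ay": 0.3,"az": -0.3,"jaw": 0},{"tx": -0.014,"ty": -0.004,"tz": 0.022,"ax": 0.1,"ay": 0.2,"az": -0.2,"jaw": 0},{"tx": 0,"ty": 0,"tz": 0,"ax": 0,"ay": 0,"az": 0,"jaw": 0},{"tx": 0,"ty": 0,"tz": 0,"ax": 0,"ay": 0,"az": 0,"jaw": 0}]'

```text
time: 15.6
tool_pos: [0.5267, -0.3597, 0.0612]
tool_rot: [0.001, 0.375, 0.927, 0.001]
contact_force: [0.7, -0.1, 0.1]
gripper_width: 1.002
```

```bash
python3 -c "
from plan import *
st();grab('wrist','w16');big('w16')"
```

```text
t 15.6 p [ 0.5267 -0.3597  0.0612] jawdir 46.0 z [ 0.002  0.001 -1.   ] F [ 0.7 -0.1  0.1] w 1.002 q [-0.72  0.24  1.71  0.    1.2  -1.52]
```

View pics/w16_b.png

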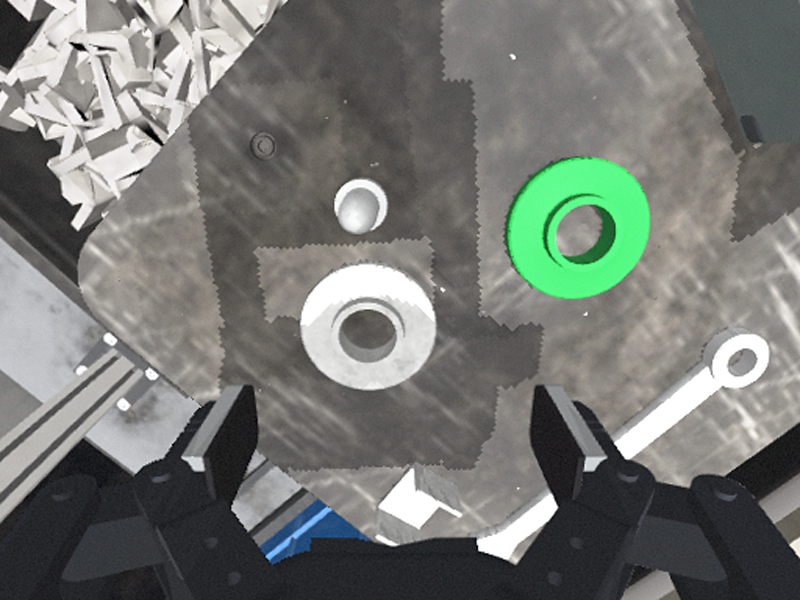

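Run:
```python
from plan import *
V,O=load('w16'),load('w15');f=1.5625
b=(367/f,335/f)
print('boss',onz(V,b,.014),'outer',onz(V,(369/f,327/f),.009))
X,e=tri([V,O],[b,(190+273/6,150+456/6)]);print(X,e)
print('bracket',onz(V,(420/f,500/f),.01),'spanner',onz(V,(520/f,540/f),.01))
plan([.5205,-.3683,.015],down(np.radians(45)),4,0)
```

```text
boss [ 0.51959403 -0.36819403  0.014     ] outer [ 0.51890943 -0.36662185  0.009     ]
[ 0.51541795 -0.36263799  0.02959683] [np.float64(0.00021219318828802125), np.float64(0.00021219318828800837)]
bracket [ 0.60296351 -0.41449835  0.01      ] spanner [ 0.6595646  -0.39533026  0.01      ]
{"tx": 0.0, "ty": -0.003, "tz": 0.012, "ax": 0.0, "ay": 0.0, "az": 0.2, "jaw": 0}
{"tx": -0.001, "ty": -0.003, "tz": 0.011, "ax": 0.0, "ay": 0.0, "az": 0.3, "jaw": 0}
{"tx": 0.0, "ty": -0.002, "tz": 0.012, "ax": 0.0, "ay": 0.0, "az": 0.2, "jaw": 0}
{"tx": -0.0009, "ty": -0.0026, "tz": 0.0112, "ax": 0.1, "ay": 0.0, "az": 0.3, "jaw": 0}
```

>>> move_arm --rows '[{"tx": 0,"ty": -0.003,"tz": 0.012,"ax": 0,"ay": 0,"az": 0.2,"jaw": 0},{"tx": -0.001,"ty": -0.003,"tz": 0.012,"ax": 0,"ay": 0,"az": 0.2,"jaw": 0},{"tx": 0,"ty": -0.003,"tz": 0.012,"ax": 0,"ay": 0,"az": 0.2,"jaw": 0},{"tx": -0.001,"ty": -0.002,"tz": 0.012,"ax": 0,"ay": 0,"az": 0.2,"jaw": 0},{"tx": 0,"ty": 0,"tz": 0,"ax": 0,"ay": 0,"az": 0,"jaw": 0}]'

```text
time: 16.15
tool_pos: [0.5208, -0.3686, 0.0133]
tool_rot: [0.003, 0.381, 0.925, -0.0]
contact_force: [-1.0, -0.7, -0.1]
gripper_width: 1.001
```

```bash
python3 -c "
from plan import *
st();grab('wrist','w17');big('w17');plan([.52,-.368,-.001],down(np.radians(45)),3,0)"
```

```text
t 16.15 p [ 0.5208 -0.3686  0.0133] jawdir 45.2 z [ 0.006 -0.003 -1.   ] F [-1.  -0.7 -0.1] w 1.001 q [-0.73  0.3   1.72  0.    1.11 -1.52]
{"tx": 0.001, "ty": 0.0, "tz": 0.005, "ax": 0.0, "ay": 0.1, "az": 0.1, "jaw": 0}
{"tx": 0.0, "ty": 0.0, "tz": 0.005, "ax": 0.1, "ay": 0.1, "az": 0.1, "jaw": 0}
{"tx": 0.0006, "ty": -0.0004, "tz": 0.0051, "ax": 0.0, "ay": 0.2, "az": 0.1, "jaw": 0}
```

View pics/w17_b.png

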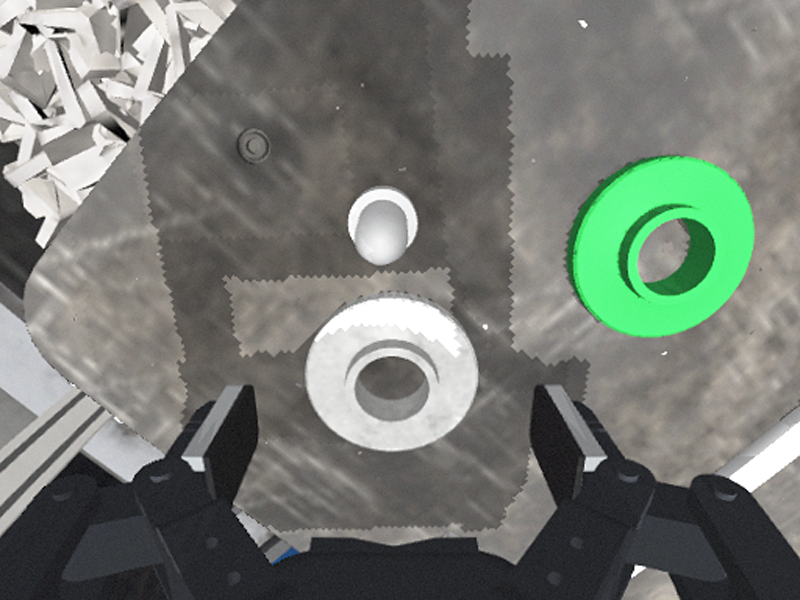

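Run:
```python
from plan import *
V=load('w17');f=1.5625
print(onz(V,(392/f,385/f),.014),onz(V,(392/f,372/f),.010),proj(V,[.5208,-.3686,.0133])*f)
```

```text
[ 0.51888367 -0.36719605  0.014     ] [ 0.51698372 -0.3653064   0.01      ] [[393.0602876 390.1114317]]
```

>>> move_arm --rows '[{"tx": 0.001,"ty": 0,"tz": 0.005,"ax": 0,"ay": 0.1,"az": 0,"jaw": 0},{"tx": 0,"ty": 0,"tz": 0.005,"ax": 0,"ay": 0.1,"az": 0,"jaw": 0},{"tx": 0,"ty": 0,"tz": 0.004,"ax": 0,"ay": 0.1,"az": 0,"jaw": 0},{"tx": 0,"ty": 0,"tz": 0.001,"ax": 0,"ay": 0,"az": 0,"jaw": 0}]'

```text
time: 16.6
tool_pos: [0.5214, -0.3689, -0.0009]
tool_rot: [0.002, 0.381, 0.925, 0.0]
contact_force: [0.5, -0.0, -0.0]
gripper_width: 1.006
```

>>> move_arm --rows '[{"tx": 0.003,"ty": 0,"tz": 0,"ax": 0,"ay": 0,"az": 0,"jaw": 0},{"tx": 0,"ty": 0,"tz": 0,"ax": 0,"ay": 0,"az": 0,"jaw": 255},{"tx": 0,"ty": 0,"tz": 0,"ax": 0,"ay": 0,"az": 0,"jaw": 255},{"tx": 0,"ty": 0,"tz": 0,"ax": 0,"ay": 0,"az": 0,"jaw": 255},{"tx": 0,"ty": 0,"tz": 0,"ax": 0,"ay": 0,"az": 0,"jaw": 255},{"tx": 0,"ty": 0,"tz": 0,"ax": 0,"ay": 0,"az": 0,"jaw": 255}]'

```text
time: 17.2
tool_pos: [0.5199, -0.3671, 0.0004]
tool_rot: [0.003, 0.381, 0.925, 0.0]
contact_force: [0.8, 0.9, -0.8]
gripper_width: 0.645
```

```bash
python3 -c "
from plan import *
from case import *
st();grab('wrist','w18');big('w18')
p0,r0=cur()[1:];t=cw(0,-62,100);print(t)
p,r=plan([p0[0],p0[1],.11],down(np.radians(45)),4,255)
plan([t[0],t[1],.11],down(np.pi/2-.204),7,255,p,r)"
```

```text
t 17.2 p [ 5.199e-01 -3.671e-01  4.000e-04] jawdir 45.3 z [ 0.006 -0.002 -1.   ] F [ 0.8  0.9 -0.8] w 0.645 q [-0.73  0.31  1.73  0.    1.09 -1.52]
[ 0.51963954 -0.12601437  0.1       ]
{"tx": 0.0, "ty": 0.0, "tz": -0.027, "ax": 0.0, "ay": 0.1, "az": 0.1, "jaw": 255}
{"tx": 0.0, "ty": 0.0, "tz": -0.028, "ax": 0.0, "ay": 0.1, "az": 0.1, "jaw": 255}
{"tx": 0.0, "ty": 0.0, "tz": -0.027, "ax": 0.1, "ay": 0.1, "az": 0.0, "jaw": 255}
{"tx": -0.0003, "ty": 0.0002, "tz": -0.0277, "ax": 0.0, "ay": 0.0, "az": 0.1, "jaw": 255}
{"tx": 0.024, "ty": 0.024, "tz": 0.0, "ax": 0.0, "ay": 0.0, "az": -4.8, "jaw": 255}
{"tx": 0.022, "ty": 0.026, "tz": 0.0, "ax": 0.0, "ay": 0.0, "az": -4.8, "jaw": 255}
{"tx": 0.02, "ty": 0.028, "tz": 0.0, "ax": 0.0, "ay": 0.0, "az": -4.7, "jaw": 255}
{"tx": 0.018, "ty": 0.03, "tz": 0.0, "ax": 0.0, "ay": 0.0, "az": -4.8, "jaw": 255}
{"tx": 0.015, "ty": 0.031, "tz": 0.0, "ax": 0.0, "ay": 0.0, "az": -4.7, "jaw": 255}
{"tx": 0.013, "ty": 0.032, "tz": 0.0, "ax": 0.0, "ay": 0.0, "az": -4.8, "jaw": 255}
{"tx": 0.0094, "ty": 0.0334, "tz": 0.0001, "ax": 0.0, "ay": 0.0, "az": -4.7, "jaw": 255}
```

View pics/w18_b.png

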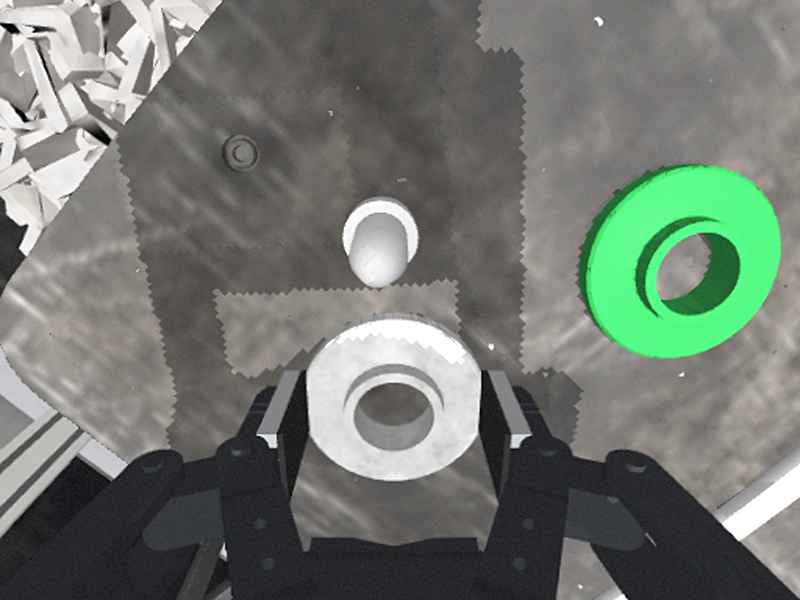

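The pads hold the flange on its diameter ((306–482) px), and the pin at (380,240) is untouched.

>>> move_arm --rows '[{"tx": 0,"ty": 0,"tz": -0.015,"ax": 0,"ay": 0.1,"az": 0,"jaw": 255},{"tx": 0,"ty": 0,"tz": -0.025,"ax": 0,"ay": 0.1,"az": 0,"jaw": 255},{"tx": 0,"ty": 0,"tz": -0.028,"ax": 0,"ay": 0.1,"az": 0,"jaw": 255},{"tx": 0,"ty": 0,"tz": -0.028,"ax": 0,"ay": 0,"az": 0,"jaw": 255},{"tx": 0,"ty": 0,"tz": -0.01,"ax": 0,"ay": 0,"az": 0,"jaw": 255}]'

```text
time: 17.75
tool_pos: [0.5177, -0.3655, 0.1094]
tool_rot: [-0.003, 0.381, 0.925, 0.002]
contact_force: [0.3, -0.9, -0.7]
gripper_width: 0.645
```

```bash
python3 -c "
from plan import *
from case import *
st();t=cw(0,-62,100);plan([t[0],t[1],.115],down(np.pi/2-.204),9,255)"
```

```text
t 17.75 p [ 0.5177 -0.3655  0.1094] jawdir 45.3 z [-0.004  0.006 -1.   ] F [ 0.3 -0.9 -0.7] w 0.645 q [-0.73  0.18  1.69  0.    1.28 -1.52]
{"tx": 0.019, "ty": 0.019, "tz": 0.0, "ax": 0.0, "ay": 0.0, "az": -3.7, "jaw": 255}
{"tx": 0.017, "ty": 0.02, "tz": -0.001, "ax": 0.0, "ay": 0.0, "az": -3.7, "jaw": 255}
{"tx": 0.016, "ty": 0.021, "tz": 0.0, "ax": 0.0, "ay": 0.0, "az": -3.7, "jaw": 255}
{"tx": 0.015, "ty": 0.022, "tz": -0.001, "ax": 0.0, "ay": -0.1, "az": -3.7, "jaw": 255}
{"tx": 0.013, "ty": 0.023, "tz": 0.0, "ax": 0.0, "ay": 0.0, "az": -3.7, "jaw": 255}
{"tx": 0.011, "ty": 0.024, "tz": -0.001, "ax": 0.1, "ay": -0.1, "az": -3.6, "jaw": 255}
{"tx": 0.01, "ty": 0.025, "tz": 0.0, "ax": 0.0, "ay": 0.0, "az": -3.7, "jaw": 255}
{"tx": 0.008, "ty": 0.025, "tz": -0.001, "ax": 0.1, "ay": -0.1, "az": -3.6, "jaw": 255}
{"tx": 0.0071, "ty": 0.0265, "tz": -0.0005, "ax": 0.0, "ay": 0.0, "az": -3.7, "jaw": 255}
```

>>> move_arm --rows '[{"tx": 0.019,"ty": 0.019,"tz": 0,"ax": 0,"ay": 0,"az": -3.7,"jaw": 255},{"tx": 0.017,"ty": 0.02,"tz": -0.001,"ax": 0,"ay": 0,"az": -3.7,"jaw": 255},{"tx": 0.016,"ty": 0.021,"tz": 0,"ax": 0,"ay": 0,"az": -3.7,"jaw": 255},{"tx": 0.015,"ty": 0.022,"tz": -0.001,"ax": 0,"ay": -0.1,"az": -3.7,"jaw": 255},{"tx": 0.013,"ty": 0.023,"tz": 0,"ax": 0,"ay": 0,"az": -3.7,"jaw": 255},{"tx": 0.011,"ty": 0.024,"tz": -0.001,"ax": 0,"ay": -0.1,"az": -3.6,"jaw": 255},{"tx": 0.01,"ty": 0.025,"tz": 0,"ax": 0,"ay": 0,"az": -3.7,"jaw": 255},{"tx": 0.008,"ty": 0.022,"tz": -0.001,"ax": 0,"ay": -0.1,"az": -3.6,"jaw": 255},{"tx": 0.007,"ty": 0.018,"tz": 0,"ax": 0,"ay": 0,"az": -3.7,"jaw": 255},{"tx": 0,"ty": 0,"tz": 0,"ax": 0,"ay": 0,"az": 0,"jaw": 255},{"tx": 0,"ty": 0,"tz": 0,"ax": 0,"ay": 0,"az": 0,"jaw": 255}]'

```text
time: 18.85
tool_pos: [0.5133, -0.1298, 0.1168]
tool_rot: [0.002, 0.091, 0.996, 0.001]
contact_force: [-0.3, -0.0, -0.4]
gripper_width: 0.645
```

```bash
python3 -c "
from plan import *
from case import *
st();print(wc(cur()[1]));grab('wrist','w19');big('w19');t=cw(0,-62,100);plan([t[0],t[1],.07],down(np.pi/2-.204),4,255)"
```

```text
t 18.85 p [ 0.5133 -0.1298  0.1168] jawdir 79.6 z [ 0.004  0.001 -1.   ] F [-0.3 -0.  -0.4] w 0.645 q [-0.39 -0.08  1.94  0.    1.28 -1.78]
[ -5.44375669 -67.03162959]
{"tx": -0.001, "ty": 0.001, "tz": 0.012, "ax": 0.0, "ay": 0.0, "az": 0.3, "jaw": 255}
{"tx": -0.001, "ty": 0.001, "tz": 0.012, "ax": 0.0, "ay": 0.1, "az": 0.3, "jaw": 255}
{"tx": -0.002, "ty": 0.002, "tz": 0.011, "ax": 0.1, "ay": 0.0, "az": 0.3, "jaw": 255}
{"tx": -0.0014, "ty": 0.001, "tz": 0.0117, "ax": 0.0, "ay": 0.1, "az": 0.3, "jaw": 255}
```

View pics/w19_b.png

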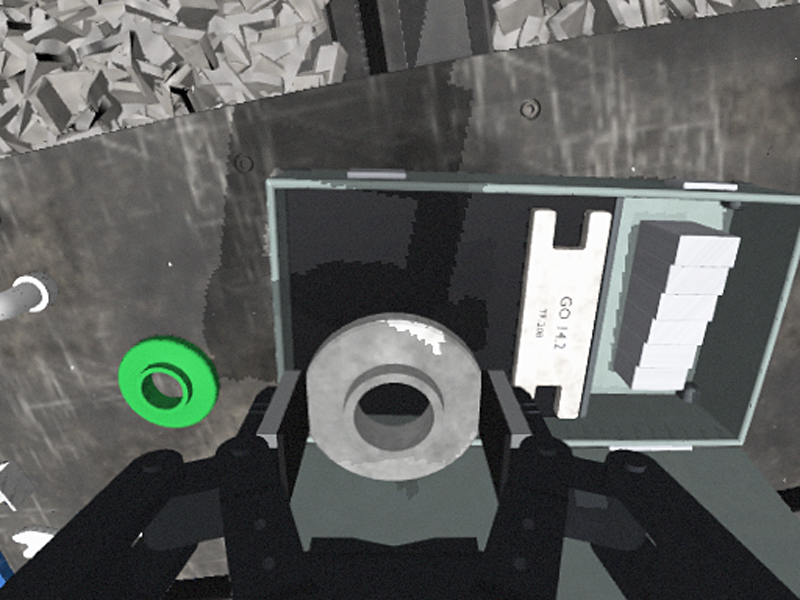

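The flange is held level, boss up. The gauge and block lie as placed. I lower towards the free part of the shelf, shifted 5 mm toward +y and +x.

>>> move_arm --rows '[{"tx": -0.001,"ty": 0.002,"tz": 0.012,"ax": 0,"ay": 0,"az": 0.3,"jaw": 255},{"tx": -0.001,"ty": 0.002,"tz": 0.012,"ax": 0,"ay": 0.1,"az": 0.3,"jaw": 255},{"tx": -0.001,"ty": 0.001,"tz": 0.012,"ax": 0,"ay": 0,"az": 0.3,"jaw": 255},{"tx": -0.001,"ty": 0.001,"tz": 0.008,"ax": 0,"ay": 0.1,"az": 0.3,"jaw": 255},{"tx": 0,"ty": 0,"tz": 0,"ax": 0,"ay": 0,"az": 0,"jaw": 255}]'

```text
time: 19.4
tool_pos: [0.5181, -0.1269, 0.0673]
tool_rot: [-0.001, 0.105, 0.994, 0.001]
contact_force: [-0.2, -0.4, -1.4]
gripper_width: 0.644
```

```bash
python3 -c "
from plan import *
from case import *
st();print(wc(cur()[1]));grab('wrist','w20');big('w20');t=cw(0,-62,100);plan([t[0],t[1],.037],down(np.pi/2-.204),4,255)"
```

```text
t 19.4 p [ 0.5181 -0.1269  0.0673] jawdir 77.9 z [-0.003  0.002 -1.   ] F [-0.2 -0.4 -1.4] w 0.644 q [-0.38 -0.    1.96  0.    1.19 -1.74]
[ -1.36043367 -63.13773237]
{"tx": 0.0, "ty": 0.0, "tz": 0.008, "ax": 0.0, "ay": 0.0, "az": -0.1, "jaw": 255}
{"tx": 0.0, "ty": 0.0, "tz": 0.008, "ax": 0.0, "ay": 0.0, "az": -0.1, "jaw": 255}
{"tx": -0.001, "ty": 0.001, "tz": 0.007, "ax": 0.0, "ay": -0.1, "az": -0.1, "jaw": 255}
{"tx": -0.0002, "ty": 0.0002, "tz": 0.0079, "ax": 0.1, "ay": 0.0, "az": -0.1, "jaw": 255}
```

View pics/w20_b.png

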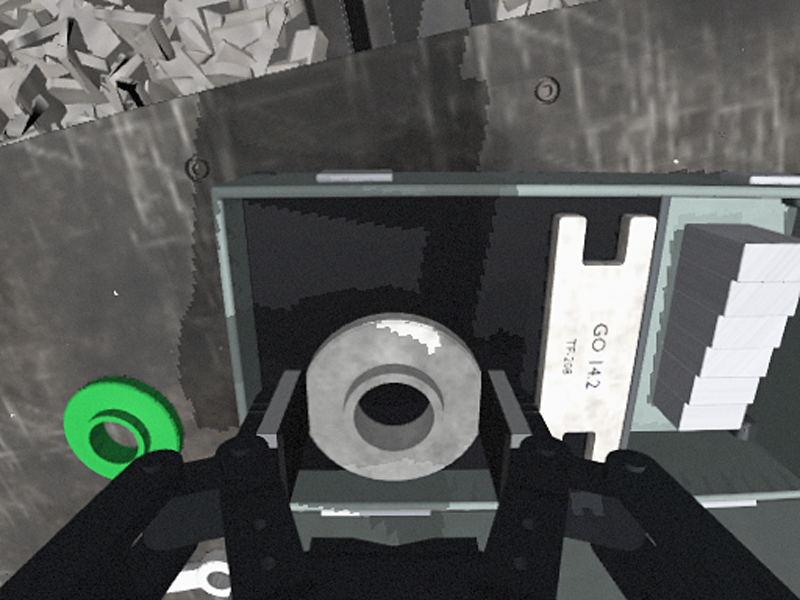

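>>> move_arm --rows '[{"tx": 0,"ty": 0.001,"tz": 0.008,"ax": 0,"ay": 0,"az": -0.1,"jaw": 255},{"tx": 0,"ty": 0,"tz": 0.008,"ax": 0,"ay": 0,"az": -0.1,"jaw": 255},{"tx": 0,"ty": 0.001,"tz": 0.008,"ax": 0,"ay": 0,"az": -0.1,"jaw": 255},{"tx": 0,"ty": 0,"tz": 0.004,"ax": 0,"ay": 0,"az": -0.1,"jaw": 255},{"tx": 0,"ty": 0,"tz": 0,"ax": 0,"ay": 0,"az": 0,"jaw": 255}]'

```text
time: 19.95
tool_pos: [0.5193, -0.1251, 0.0381]
tool_rot: [-0.0, 0.101, 0.995, 0.001]
contact_force: [0.9, -0.4, -1.3]
gripper_width: 0.644
```

```bash
python3 -c "
from plan import *
from case import *
st();print(wc(cur()[1]))"
```

```text
t 19.95 p [ 0.5193 -0.1251  0.0381] jawdir 78.4 z [-0.001  0.001 -1.   ] F [ 0.9 -0.4 -1.3] w 0.644 q [-0.38  0.04  1.97  0.    1.13 -1.74]
[ -0.55104456 -61.17338698]
```

>>> move_arm --rows '[{"tx": 0,"ty": 0,"tz": 0.004,"ax": 0,"ay": 0,"az": 0,"jaw": 255},{"tx": 0,"ty": 0,"tz": 0.002,"ax": 0,"ay": 0,"az": 0,"jaw": 255},{"tx": 0,"ty": 0,"tz": 0.001,"ax": 0,"ay": 0,"az": 0,"jaw": 255}]'

```text
time: 20.25
tool_pos: [0.5197, -0.1252, 0.0322]
tool_rot: [-0.0, 0.101, 0.995, 0.001]
contact_force: [-6.0, 0.9, 10.9]
gripper_width: 0.645
```

>>> move_arm --rows '[{"tx": 0,"ty": 0,"tz": -0.001,"ax": 0,"ay": 0,"az": 0,"jaw": 66},{"tx": 0,"ty": 0,"tz": 0,"ax": 0,"ay": 0,"az": 0,"jaw": 66},{"tx": 0,"ty": 0,"tz": 0,"ax": 0,"ay": 0,"az": 0,"jaw": 66},{"tx": 0,"ty": 0,"tz": -0.012,"ax": 0,"ay": 0,"az": 0,"jaw": 66},{"tx": 0,"ty": 0,"tz": -0.03,"ax": 0,"ay": 0,"az": 0,"jaw": 66},{"tx": 0,"ty": 0,"tz": -0.04,"ax": 0,"ay": 0,"az": 0,"jaw": 66},{"tx": 0,"ty": 0,"tz": -0.03,"ax": 0,"ay": 0,"az": 0,"jaw": 66},{"tx": 0,"ty": 0,"tz": 0,"ax": 0,"ay": 0,"az": 0,"jaw": 66}]'

```text
time: 21.05
tool_pos: [0.5201, -0.1256, 0.1524]
tool_rot: [0.001, 0.101, 0.995, 0.0]
contact_force: [0.5, -0.2, 0.1]
gripper_width: 0.74
```

```bash
python3 -c "
from plan import *
from case import *
st();print(wc(cur()[1]));
for n in ('wrist','scene','side'): grab(n,n[0]+'21')
big('w21');big('s21',(200,120,340,260));
"
```

```text
t 21.05 p [ 0.5201 -0.1256  0.1524] jawdir 78.4 z [ 0.001  0.001 -1.   ] F [ 0.5 -0.2  0.1] w 0.74 q [-0.38 -0.1   1.9   0.    1.34 -1.74]
[  0.39649972 -61.46162535]
```

View pics/w21_b.png

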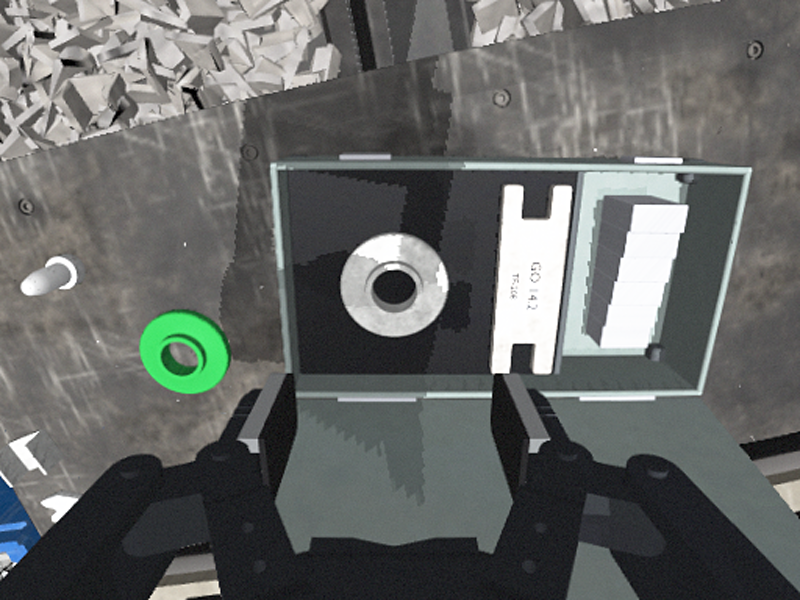

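View pics/s21_b200_120_340_260.png

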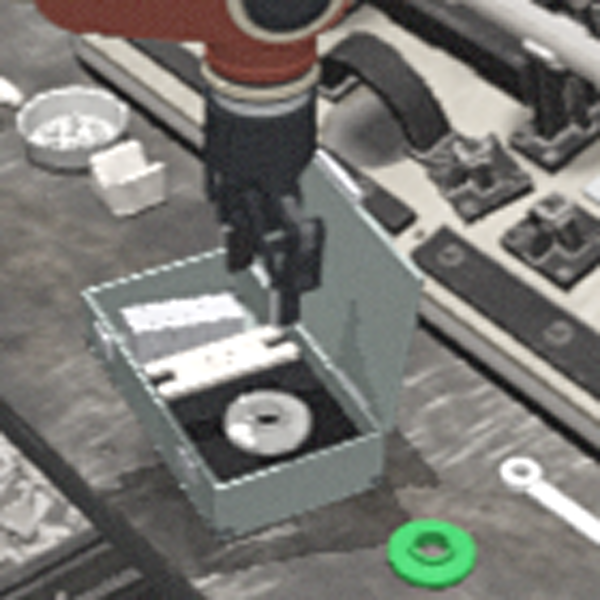

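The steel flange lies flat, boss up, at (394,285), beside the gauge at (533,280) on the shelf. The block is in the deep end and nothing stands above the rim. Next I measure the lid.

Run:
```python
from plan import *
from case import *
S,D=load('scene0'),load('side0')
big('scene0',(240,120,340,230),5.4)
for n,a,b in [('L',(405,210),(261.5,143.4)),('R',(508,250),(298.3,184.6))]:
    X,e=tri([S,D],[np.array(a)/1.5625,b]);print(n,X.round(4),np.round(e,4),'case',wc(X).round(1))
    x,y=wc(X);print('angle from xz', np.degrees(np.arctan2(X[2]-.052,66-x)))
# predicted top edge for angles
for th in (1.70,1.75,1.8,1.85):
    P=[cw(66-132*np.cos(th),y,52+132*np.sin(th)) for y in (122,-122)]
    print(th,(proj(S,P)*1.5625).round(0).tolist(),proj(D,P).round(1).tolist(),P[0].round(3),P[1].round(3))
```

```text
L [0.6522 0.0425 0.1731] [0.0022 0.0022] case [ 95.7 129.8]
angle from xz 179.76627033597853
R [ 0.5997 -0.1999  0.178 ] [0.0003 0.0003] case [  93.3 -118.2]
angle from xz 179.7359088130293
1.7 [[403.0, 207.0], [505.0, 249.0]] [[258.4, 142.7], [295.8, 184.9]] [0.638 0.037 0.183] [ 0.589 -0.202  0.183]
1.75 [[406.0, 207.0], [508.0, 249.0]] [[260.2, 142.5], [297.8, 184.6]] [0.645 0.036 0.182] [ 0.595 -0.203  0.182]
1.8 [[409.0, 207.0], [512.0, 249.0]] [[262.0, 142.3], [299.7, 184.3]] [0.651 0.035 0.181] [ 0.601 -0.204  0.181]
1.85 [[412.0, 208.0], [515.0, 249.0]] [[263.8, 142.2], [301.6, 184.2]] [0.657 0.033 0.179] [ 0.608 -0.206  0.179]
```

View pics/scene0_b240_120_340_230.png

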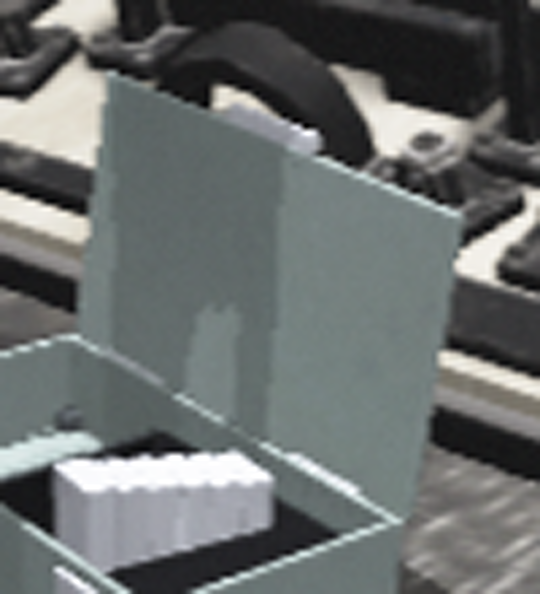

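The lid's front edge corners are at crop (110,75) and (460,213), which matches a lid angle of about 1.78 rad. Before reaching behind it, I check how high the fixture stands there.

Run:
```python
from plan import *
from case import *
S,D=load('scene0'),load('side0')
for n,a,b in [('archtop',(463,198),(462,204)),('archleft',(425,205),(427,208)),('clampR',(520,228),(491,248))]:
    X,e=tri([S,D],[np.array(a)/1.5625,np.array(b)/1.5625]);print(n,X.round(3),np.round(e,4),'case',wc(X).round(0))
W=load('wrist0')
for u in [(487,200),(568,190),(665,70),(757,150),(590,370),(640,290)]: print(u,[onz(W,np.array(u)/1.5625,z).round(3).tolist() for z in (.03,.1)])
print(cw(115,0,150))
big('side0',(240,110,360,200),6.6)
```

```text
archtop [0.798 0.037 0.166] [0.0006 0.0006] case [240. 155.]
archleft [0.736 0.077 0.159] [0.003 0.003] case [170. 181.]
clampR [ 0.739 -0.123  0.161] [0.0042 0.0042] case [214. -14.]
(487, 200) [[0.69, 0.035, 0.03], [0.676, 0.045, 0.1]]
(568, 190) [[0.747, 0.043, 0.03], [0.722, 0.051, 0.1]]
(665, 70) [[0.805, 0.123, 0.03], [0.768, 0.115, 0.1]]
(757, 150) [[0.881, 0.073, 0.03], [0.829, 0.075, 0.1]]
(590, 370) [[0.781, -0.099, 0.03], [0.749, -0.062, 0.1]]
(640, 290) [[0.811, -0.032, 0.03], [0.773, -0.008, 0.1]]
[ 0.64481537 -0.08859762  0.15      ]
```

View pics/side0_b240_110_360_200.png

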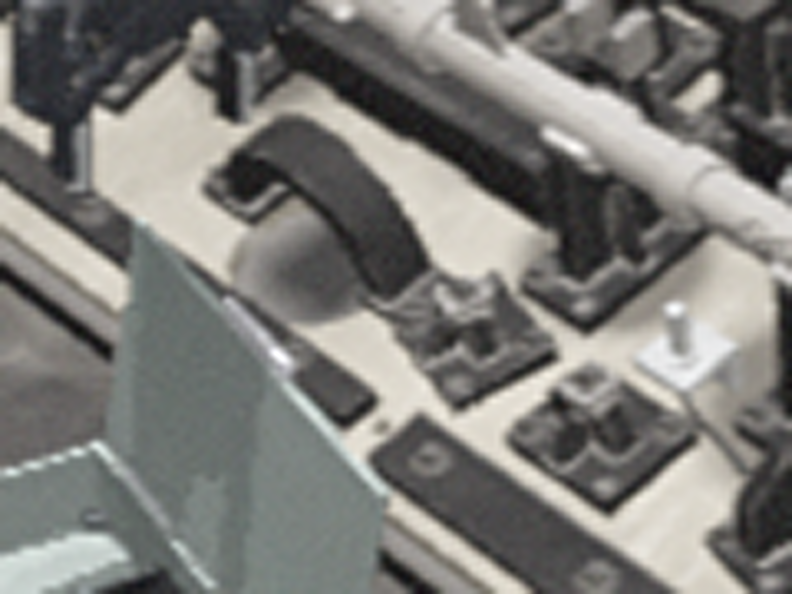

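```bash
python3 -c "
from plan import *
from case import *
R=down(np.pi/2-.204);p0=cur()[1]
p,r=plan([p0[0],p0[1],.25],R,3,255)
t=cw(125,0,250);plan(t,R,6,255,p,r)"
```

```text
{"tx": 0.0, "ty": 0.0, "tz": -0.035, "ax": 0.1, "ay": -0.2, "az": 0.0, "jaw": 255}
{"tx": 0.0, "ty": 0.0, "tz": -0.034, "ax": 0.0, "ay": -0.2, "az": 0.0, "jaw": 255}
{"tx": 0.0006, "ty": 0.0002, "tz": -0.0349, "ax": 0.1, "ay": -0.1, "az": 0.1, "jaw": 255}
{"tx": -0.021, "ty": 0.01, "tz": 0.0, "ax": 0.0, "ay": 0.0, "az": 0.0, "jaw": 255}
{"tx": -0.021, "ty": 0.01, "tz": 0.0, "ax": 0.0, "ay": 0.0, "az": 0.0, "jaw": 255}
{"tx": -0.022, "ty": 0.01, "tz": 0.0, "ax": 0.0, "ay": 0.0, "az": 0.0, "jaw": 255}
{"tx": -0.021, "ty": 0.01, "tz": 0.0, "ax": 0.0, "ay": 0.0, "az": 0.0, "jaw": 255}
{"tx": -0.022, "ty": 0.01, "tz": 0.0, "ax": 0.0, "ay": 0.0, "az": 0.0, "jaw": 255}
{"tx": -0.021, "ty": 0.011, "tz": -0.0001, "ax": 0.0, "ay": 0.0, "az": 0.0, "jaw": 255}
```

>>> move_arm --rows '[{"tx": 0,"ty": 0,"tz": -0.035,"ax": 0,"ay": -0.2,"az": 0,"jaw": 66},{"tx": 0,"ty": 0,"tz": -0.035,"ax": 0,"ay": -0.2,"az": 0,"jaw": 255},{"tx": 0,"ty": 0,"tz": -0.035,"ax": 0,"ay": -0.1,"az": 0,"jaw": 255},{"tx": -0.021,"ty": 0.01,"tz": 0,"ax": 0,"ay": 0,"az": 0,"jaw": 255},{"tx": -0.021,"ty": 0.01,"tz": 0,"ax": 0,"ay": 0,"az": 0,"jaw": 255},{"tx": -0.022,"ty": 0.01,"tz": 0,"ax": 0,"ay": 0,"az": 0,"jaw": 255},{"tx": -0.021,"ty": 0.01,"tz": 0,"ax": 0,"ay": 0,"az": 0,"jaw": 255},{"tx": -0.022,"ty": 0.01,"tz": 0,"ax": 0,"ay": 0,"az": 0,"jaw": 255},{"tx": -0.021,"ty": 0.011,"tz": 0,"ax": 0,"ay": 0,"az": 0,"jaw": 255},{"tx": 0,"ty": 0,"tz": 0,"ax": 0,"ay": 0,"az": 0,"jaw": 255},{"tx": 0,"ty": 0,"tz": 0,"ax": 0,"ay": 0,"az": 0,"jaw": 255}]'

```text
time: 22.3
tool_pos: [0.6494, -0.0865, 0.2252]
tool_rot: [-0.021, 0.102, 0.995, 0.006]
contact_force: [-0.2, 0.6, -0.1]
gripper_width: 0.001
```

```bash
python3 -c "
from plan import *
from case import *
st();print(wc(cur()[1]));grab('side','d22');big('d22',(180,60,350,260));grab('wrist','w22');big('w22')
R=down(np.pi/2-.204);plan(cw(122,0,160),R,4,255)"
```

```text
t 22.3 p [ 0.6494 -0.0865  0.2252] jawdir 78.3 z [-0.041  0.016 -0.999] F [-0.2  0.6 -0.1] w 0.001 q [-0.25  0.15  1.51  0.01  1.52 -1.62]
[119.03440889   2.94696498]
{"tx": -0.002, "ty": -0.001, "tz": 0.016, "ax": 0.1, "ay": -0.6, "az": 0.0, "jaw": 255}
{"tx": -0.001, "ty": -0.001, "tz": 0.017, "ax": 0.1, "ay": -0.6, "az": 0.0, "jaw": 255}
{"tx": -0.001, "ty": -0.001, "tz": 0.016, "ax": 0.1, "ay": -0.6, "az": 0.0, "jaw": 255}
{"tx": -0.0011, "ty": 0.0, "tz": 0.0165, "ax": 0.1, "ay": -0.7, "az": -0.1, "jaw": 255}
```

View pics/d22_b180_60_350_260.png

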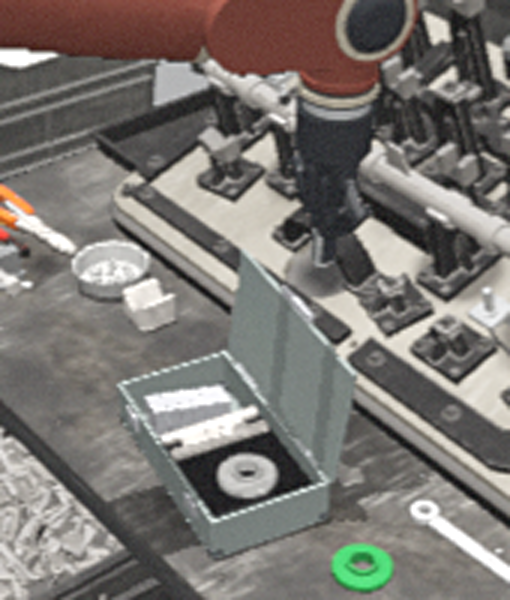

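View pics/w22_b.png

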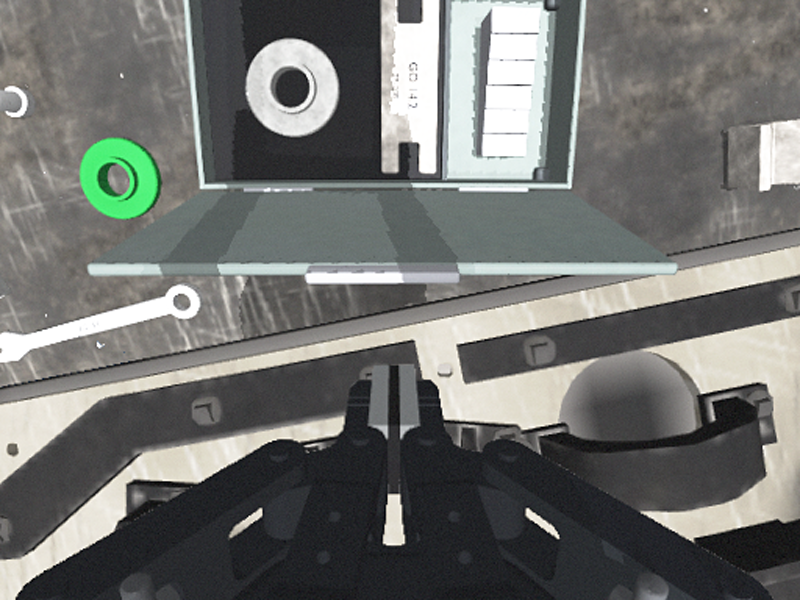

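The closed fingers (395,400) are behind the lid's lip (305–460, 275), clear of the fixture. I go down behind the lid.

>>> move_arm --rows '[{"tx": -0.003,"ty": -0.001,"tz": 0.014,"ax": 0.1,"ay": -0.7,"az": 0,"jaw": 255},{"tx": -0.002,"ty": -0.001,"tz": 0.017,"ax": 0.1,"ay": -0.7,"az": 0,"jaw": 255},{"tx": -0.001,"ty": -0.001,"tz": 0.017,"ax": 0.1,"ay": -0.7,"az": 0,"jaw": 255},{"tx": -0.001,"ty": 0,"tz": 0.016,"ax": 0.1,"ay": -0.6,"az": 0,"jaw": 255},{"tx": 0,"ty": 0,"tz": 0,"ax": 0,"ay": 0,"az": 0,"jaw": 255}]'

```text
time: 22.9
tool_pos: [0.6505, -0.0923, 0.1602]
tool_rot: [0.003, 0.104, 0.995, -0.001]
contact_force: [-1.0, 0.4, -0.5]
gripper_width: -0.0
```

```bash
python3 -c "
from plan import *
from case import *
st();print(wc(cur()[1]));grab('wrist','w23');big('w23')
R=down(np.pi/2-.204);p,r=plan(cw(85,0,162),R,4,255);p,r=plan(cw(55,0,160),R,2,255,p,r);p,r=plan(cw(24,0,149),R,2,255,p,r)"
```

```text
t 22.9 p [ 0.6505 -0.0923  0.1602] jawdir 78.1 z [ 0.006 -0.002 -1.   ] F [-1.   0.4 -0.5] w -0.0 q [-0.25  0.17  1.6  -0.    1.36 -1.62]
[121.30111684  -2.46084085]
{"tx": 0.009, "ty": 0.001, "tz": 0.0, "ax": 0.0, "ay": 0.1, "az": -0.1, "jaw": 255}
{"tx": 0.009, "ty": 0.0, "tz": 0.0, "ax": 0.0, "ay": 0.1, "az": 0.0, "jaw": 255}
{"tx": 0.01, "ty": 0.001, "tz": 0.0, "ax": 0.0, "ay": 0.1, "az": -0.1, "jaw": 255}
{"tx": 0.0091, "ty": 0.0005, "tz": -0.0004, "ax": 0.0, "ay": 0.2, "az": 0.0, "jaw": 255}
{"tx": 0.015, "ty": 0.0, "tz": 0.001, "ax": 0.0, "ay": 0.0, "az": 0.0, "jaw": 255}
{"tx": 0.015, "ty": 0.0, "tz": 0.001, "ax": 0.0, "ay": 0.0, "az": 0.0, "jaw": 255}
{"tx": 0.016, "ty": 0.0, "tz": 0.006, "ax": 0.0, "ay": 0.0, "az": 0.0, "jaw": 255}
{"tx": 0.015, "ty": 0.0, "tz": 0.0051, "ax": 0.0, "ay": 0.0, "az": 0.0, "jaw": 255}
```

View pics/w23_b.png

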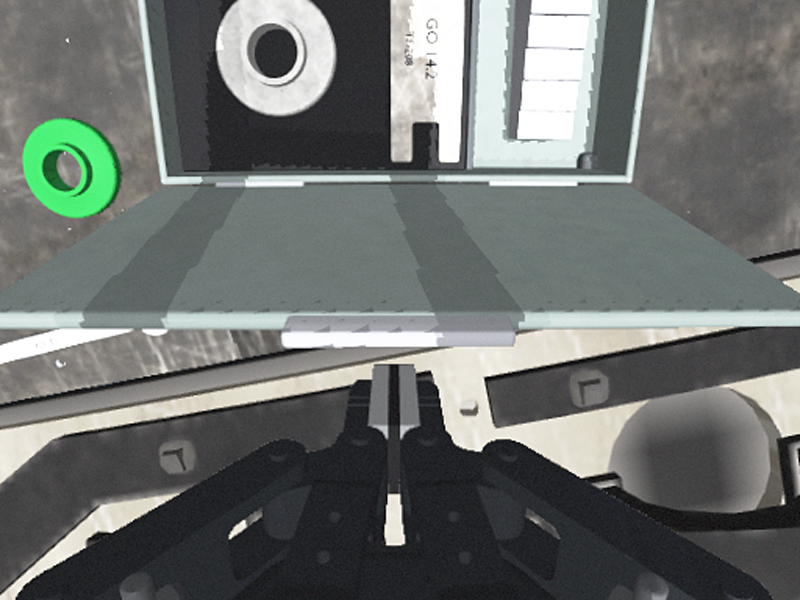

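The fingers sit just behind the lip ((282–515) x (317–347)). I pull the lid forward in steps.

>>> move_arm --rows '[{"tx": 0.009,"ty": 0.001,"tz": 0,"ax": 0,"ay": 0.1,"az": -0.1,"jaw": 255},{"tx": 0.009,"ty": 0,"tz": 0,"ax": 0,"ay": 0,"az": 0,"jaw": 255},{"tx": 0.01,"ty": 0.001,"tz": 0,"ax": 0,"ay": 0,"az": -0.1,"jaw": 255},{"tx": 0.01,"ty": 0,"tz": 0,"ax": 0,"ay": 0,"az": 0,"jaw": 255},{"tx": 0.012,"ty": 0,"tz": 0,"ax": 0,"ay": 0,"az": 0,"jaw": 255}]'

```text
time: 23.45
tool_pos: [0.6025, -0.0813, 0.167]
tool_rot: [0.009, 0.102, 0.995, -0.002]
contact_force: [3.2, -1.4, -1.0]
gripper_width: -0.005
```

```bash
python3 -c "
from plan import *
from case import *
st();print(wc(cur()[1]));grab('side','d24');big('d24',(200,80,330,240))
R=down(np.pi/2-.204);p,r=plan(cw(55,0,160),R,2,255);p,r=plan(cw(24,0,149),R,2,255,p,r);p,r=plan(cw(-2,0,129),R,2,255,p,r);p,r=plan(cw(-21,0,102),R,2,255,p,r)"
```

```text
t 23.45 p [ 0.6025 -0.0813  0.167 ] jawdir 78.3 z [ 0.017 -0.005 -1.   ] F [ 3.2 -1.4 -1. ] w -0.005 q [-0.26  0.05  1.73 -0.    1.35 -1.62]
[72.12074346 -1.36833652]
{"tx": 0.008, "ty": 0.001, "tz": 0.003, "ax": -0.1, "ay": 0.4, "az": 0.0, "jaw": 255}
{"tx": 0.0075, "ty": 0.0002, "tz": 0.0038, "ax": 0.0, "ay": 0.5, "az": 0.0, "jaw": 255}
{"tx": 0.016, "ty": 0.0, "tz": 0.005, "ax": 0.0, "ay": 0.0, "az": 0.0, "jaw": 255}
{"tx": 0.015, "ty": 0.0, "tz": 0.006, "ax": 0.0, "ay": 0.0, "az": 0.0, "jaw": 255}
{"tx": 0.013, "ty": 0.0, "tz": 0.01, "ax": 0.0, "ay": 0.0, "az": 0.0, "jaw": 255}
{"tx": 0.013, "ty": 0.0, "tz": 0.01, "ax": 0.0, "ay": 0.0, "az": 0.0, "jaw": 255}
{"tx": 0.01, "ty": 0.0, "tz": 0.013, "ax": 0.0, "ay": 0.0, "az": 0.0, "jaw": 255}
{"tx": 0.009, "ty": 0.0, "tz": 0.014, "ax": 0.0, "ay": 0.0, "az": 0.0, "jaw": 255}
```

View pics/d24_b200_80_330_240.png

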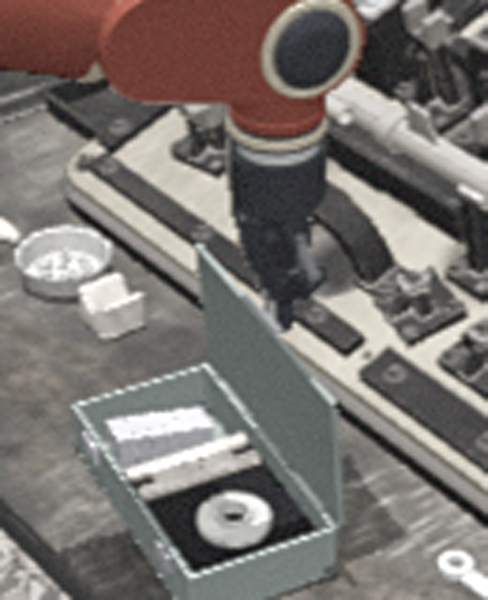

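The lid is now about upright, with a push of only about 3 N. I continue along the arc.

>>> move_arm --rows '[{"tx": 0.008,"ty": 0.001,"tz": 0.005,"ax": 0,"ay": 0.4,"az": 0,"jaw": 255},{"tx": 0.01,"ty": 0,"tz": 0.005,"ax": 0,"ay": 0.5,"az": 0,"jaw": 255},{"tx": 0.015,"ty": 0,"tz": 0.006,"ax": 0,"ay": 0.2,"az": 0,"jaw": 255},{"tx": 0.015,"ty": 0,"tz": 0.007,"ax": 0,"ay": 0.2,"az": 0,"jaw": 255}]'

```text
time: 23.9
tool_pos: [0.5554, -0.0701, 0.1477]
tool_rot: [0.001, 0.102, 0.995, -0.001]
contact_force: [3.4, -0.8, 0.8]
gripper_width: 0.0
```

```bash
python3 -c "
from plan import *
from case import *
st();print(wc(cur()[1]));grab('side','d25');big('d25',(200,80,330,240))
R=down(np.pi/2-.204);p,r=plan(cw(-2,0,129),R,2,255);p,r=plan(cw(-21,0,102),R,2,255,p,r)"
```

```text
t 23.9 p [ 0.5554 -0.0701  0.1477] jawdir 78.3 z [ 0.001 -0.002 -1.   ] F [ 3.4 -0.8  0.8] w 0.0 q [-0.26 -0.04  1.85 -0.    1.33 -1.62]
[23.65038058  0.02403578]
{"tx": 0.011, "ty": 0.0, "tz": 0.008, "ax": -0.1, "ay": -0.1, "az": 0.0, "jaw": 255}
{"tx": 0.0117, "ty": -0.0002, "tz": 0.0087, "ax": 0.0, "ay": -0.1, "az": 0.0, "jaw": 255}
{"tx": 0.01, "ty": 0.0, "tz": 0.013, "ax": 0.0, "ay": 0.0, "az": 0.0, "jaw": 255}
{"tx": 0.0091, "ty": 0.0, "tz": 0.0139, "ax": 0.0, "ay": 0.0, "az": 0.0, "jaw": 255}
```

View pics/d25_b200_80_330_240.png

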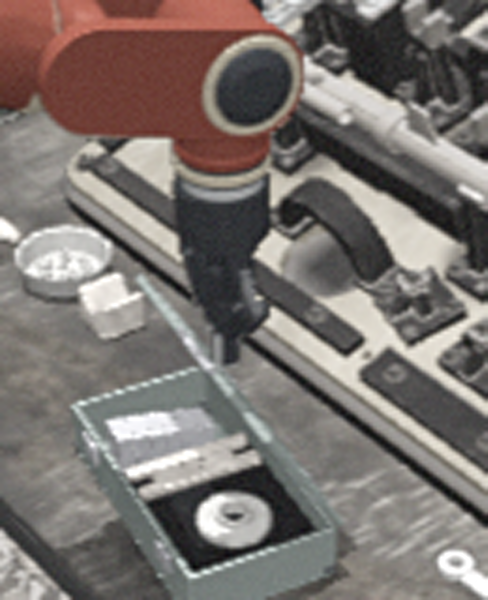

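The lid is coming over, about 60° open and nearly edge-on to the side camera. I continue.

>>> move_arm --rows '[{"tx": 0.012,"ty": 0,"tz": 0.008,"ax": 0,"ay": 0,"az": 0,"jaw": 255},{"tx": 0.012,"ty": 0,"tz": 0.009,"ax": 0,"ay": 0,"az": 0,"jaw": 255},{"tx": 0.01,"ty": 0,"tz": 0.013,"ax": 0,"ay": 0,"az": 0,"jaw": 255},{"tx": 0.01,"ty": 0,"tz": 0.014,"ax": 0,"ay": 0,"az": 0,"jaw": 255}]'

```text
time: 24.35
tool_pos: [0.5096, -0.0601, 0.1023]
tool_rot: [0.0, 0.102, 0.995, -0.001]
contact_force: [1.9, -0.4, 1.2]
gripper_width: -0.001
```

```bash
python3 -c "
from plan import *
from case import *
st();print(wc(cur()[1]));grab('side','d26');big('d26',(200,80,330,240))
R=down(np.pi/2-.204);p,r=plan(cw(-29,0,82),R,2,255);p,r=plan(cw(-35,0,58),R,3,255,p,r)"
```

```text
t 24.35 p [ 0.5096 -0.0601  0.1023] jawdir 78.3 z [ 0.001 -0.001 -1.   ] F [ 1.9 -0.4  1.2] w -0.001 q [-0.26 -0.1   1.99 -0.    1.25 -1.63]
[-23.16840682   0.50438625]
{"tx": 0.001, "ty": 0.0, "tz": 0.009, "ax": 0.0, "ay": -0.2, "az": 0.0, "jaw": 255}
{"tx": 0.0015, "ty": -0.0007, "tz": 0.008, "ax": -0.1, "ay": -0.1, "az": 0.0, "jaw": 255}
{"tx": 0.002, "ty": 0.0, "tz": 0.008, "ax": 0.0, "ay": 0.0, "az": 0.0, "jaw": 255}
{"tx": 0.002, "ty": 0.0, "tz": 0.008, "ax": 0.0, "ay": 0.0, "az": 0.0, "jaw": 255}
{"tx": 0.002, "ty": 0.0, "tz": 0.008, "ax": 0.0, "ay": 0.0, "az": 0.0, "jaw": 255}
```

View pics/d26_b200_80_330_240.png

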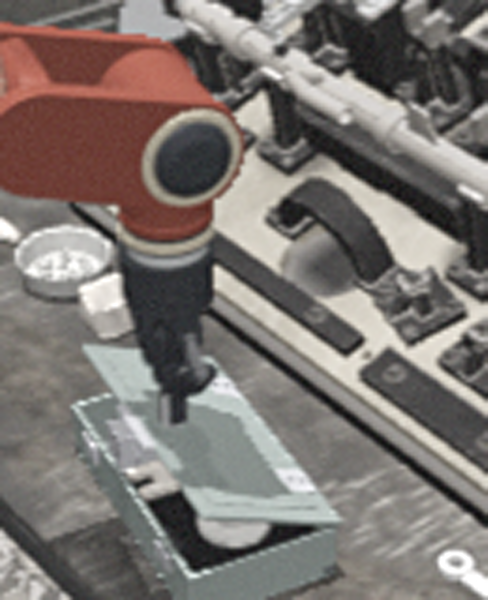

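The lid is about 0.4 rad from shut. I press it down to the stop.

>>> move_arm --rows '[{"tx": 0.001,"ty": 0,"tz": 0.01,"ax": 0,"ay": -0.1,"az": 0,"jaw": 255},{"tx": 0.002,"ty": 0,"tz": 0.01,"ax": 0,"ay": 0,"az": 0,"jaw": 255},{"tx": 0.002,"ty": 0,"tz": 0.009,"ax": 0,"ay": 0,"az": 0,"jaw": 255},{"tx": 0.001,"ty": 0,"tz": 0.007,"ax": 0,"ay": 0,"az": 0,"jaw": 255}]'

```text
time: 24.8
tool_pos: [0.5002, -0.0578, 0.0611]
tool_rot: [-0.003, 0.102, 0.995, -0.0]
contact_force: [0.3, -0.4, 2.0]
gripper_width: 0.002
```

>>> move_arm --rows '[{"tx": 0,"ty": 0,"tz": 0.003,"ax": 0,"ay": 0,"az": 0,"jaw": 255},{"tx": 0,"ty": 0,"tz": 0.002,"ax": 0,"ay": 0,"az": 0,"jaw": 255}]'

```text
time: 25.0
tool_pos: [0.4999, -0.0577, 0.0588]
tool_rot: [-0.005, 0.102, 0.995, 0.0]
contact_force: [-9.2, 2.6, 22.5]
gripper_width: -0.001
```

>>> move_arm --rows '[{"tx": 0,"ty": 0,"tz": 0.001,"ax": 0,"ay": 0,"az": 0,"jaw": 255},{"tx": 0,"ty": 0,"tz": -0.02,"ax": 0,"ay": 0,"az": 0,"jaw": 255},{"tx": 0,"ty": 0,"tz": -0.04,"ax": 0,"ay": 0,"az": 0,"jaw": 255},{"tx": 0,"ty": 0,"tz": -0.04,"ax": 0,"ay": 0,"az": 0,"jaw": 255},{"tx": 0.02,"ty": 0,"tz": -0.04,"ax": 0,"ay": 0,"az": 0,"jaw": 255},{"tx": 0.02,"ty": 0,"tz": -0.03,"ax": 0,"ay": 0,"az": 0,"jaw": 255},{"tx": 0,"ty": 0,"tz": 0,"ax": 0,"ay": 0,"az": 0,"jaw": 255},{"tx": 0,"ty": 0,"tz": 0,"ax": 0,"ay": 0,"az": 0,"jaw": 255}]'

```text
time: 25.8
tool_pos: [0.4614, -0.0496, 0.2331]
tool_rot: [-0.009, 0.102, 0.995, 0.001]
contact_force: [-0.8, -0.5, -0.7]
gripper_width: 0.002
```

```bash
python3 -c "
from plan import *
from case import *
st()
for n,t in (('side','d27'),('scene','s27'),('wrist','w27')): grab(n,t)
big('d27',(130,100,390,290));big('s27',(190,150,350,260));big('w27')"
```

```text
t 25.8 p [ 0.4614 -0.0496  0.2331] jawdir 78.3 z [-0.018  0.004 -1.   ] F [-0.8 -0.5 -0.7] w 0.002 q [-0.27 -0.34  1.96 -0.    1.54 -1.63]
```

View pics/d27_b130_100_390_290.png

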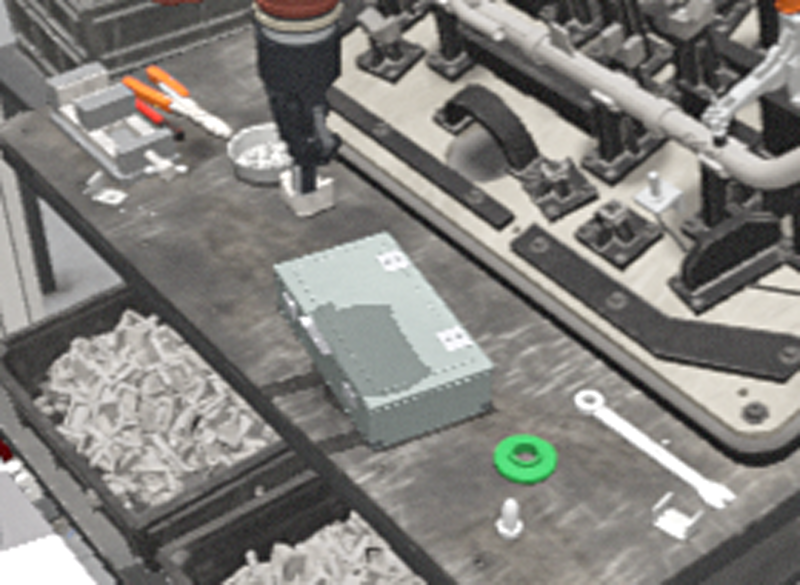

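View pics/s27_b190_150_350_260.png

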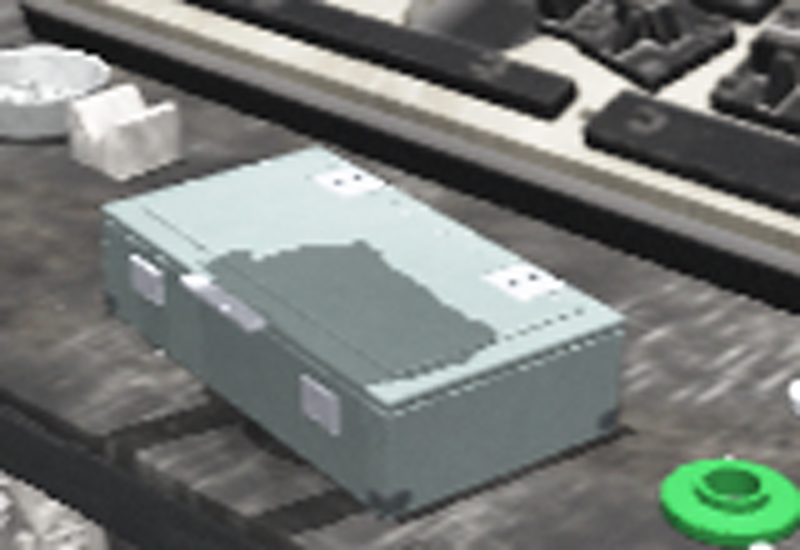

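View pics/w27_b.png

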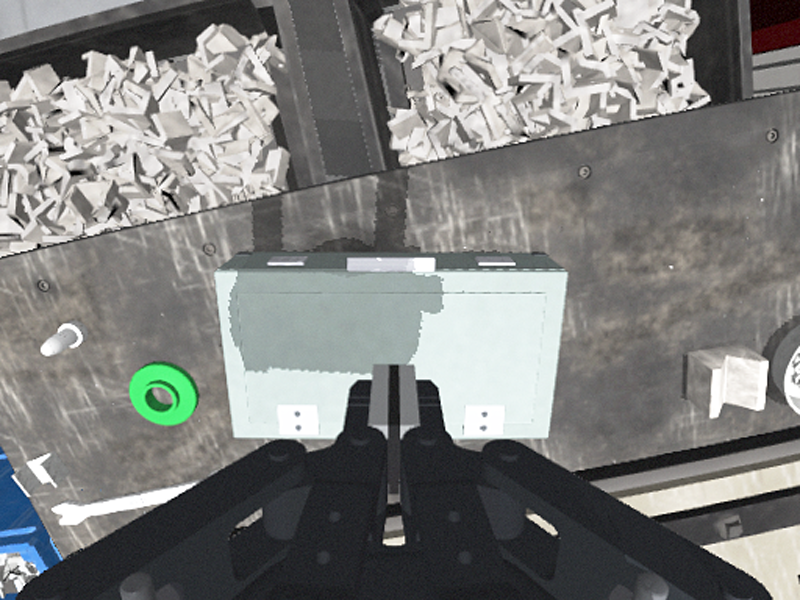

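All three views show the lid flat on the rim, with an even seam at front and side. The pin, V-block, dish and spanner are in their original places, and the robot is clear.

```bash
python3 -c "
from plan import *
print(manip.job_done());st()"
```

```text
the job is handed in; nothing more can be done
None
the job is handed in; nothing more can be done
```

The case is packed and the lid is shut. I handed the job in at about 26 s of the 72 s allowed.

- **Packing:** The stepped block stands in the deep end. The gauge and the bare-steel flange (not the green ring) lie flat side by side on the shelf, with nothing above the rim.
- **Closing:** I pushed the lid over from behind with the closed fingers, using about 3 N. I then pressed it to its stop at 22 N, with the fingertip about 7 mm above the rim, and backed the arm well clear.
- **Last checks:** The scene, side and wrist pictures after closing show an even lid seam. The pin, V-block, dish, spanner and green ring look unmoved, and the contact force was about zero.
- **Disagreements:**
  - Camera heights came out up to about 4 mm low against the stated ones.
  - One two-view height for the flange was unusable (30 mm against 14 mm), so I placed it using the text's height and the contact force.
  - The first gauge grip was too shallow, so I opened and gripped again lower before lifting.
- **Not measured:** I judged the lid as fully shut by contact and pictures, since its angle is not given directly.

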